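# Charge the mill jar with grinding balls and clamp it

## Task

Use the blue-handled scoop to carry at least four of the five white grinding balls from the yellow bin into the open steel jar of the mill, without touching the balls with the gripper; any ball not in the jar must stay in the bin. Then lay the scoop back flat on its black mat, let go of it, and turn the red clamp knob clockwise until it stops tight. Leave the things standing round the work where they are.

Things in the scene. Friction and masses are not known exactly. Their poses are not given: they have to be found in the camera images.
- scoop_grip (a point): centre of the blue handle of the loose aluminium scoop (160 g), where to grip it: 18 mm wide (y), 22 deep, 86 long, sloping up and backwards at 27 degrees; a firm grip (about 50 N) holds it. x points to the scoop's nose, z up from its floor (vertical when it lies flat; it rests stably so). The point is 63 mm above the scoop's underside and 134 mm behind its nose edge
- scoop_nose (a point): middle of the front edge of the scoop's floor, at the underside; x forward, z up. The scoop's pan is 84 mm long, 76 mm wide outside (72 inside), floor 1.8 mm, side and back walls 26 to 28 mm high, open in front
- scoop: the scoop; origin on the underside in the middle of the pan, 42 mm behind the nose edge, 92 mm ahead of and 63 mm below the grip point. x to the nose, z up
- mat: black rubber mat, fixed, 230 (x) x 110 (y) x 4 mm; origin at the centre of its underside on the worktop. At the start the scoop lies on it with its nose towards about the mat's +x and its origin about 45 mm from the mat's centre that way
- ball_0_center (a point): centre of a loose white ceramic grinding ball, 22 mm across, 30 g; it rolls. In the yellow bin at the start. Caught between the scoop's nose and the bin's back, balls climb onto the pan once the nose is within 5 mm of the back, and roll inwards as the nose is raised along it
- ball_1_center (a point): centre of a loose white ceramic grinding ball, 22 mm across, 30 g; it rolls. In the yellow bin at the start. Caught between the scoop's nose and the bin's back, balls climb onto the pan once the nose is within 5 mm of the back, and roll inwards as the nose is raised along it
- ball_2_center (a point): centre of a loose white ceramic grinding ball, 22 mm across, 30 g; it rolls. In the yellow bin at the start. Caught between the scoop's nose and the bin's back, balls climb onto the pan once the nose is within 5 mm of the back, and roll inwards as the nose is raised along it
- ball_3_center (a point): centre of a loose white ceramic grinding ball, 22 mm across, 30 g; it rolls. In the yellow bin at the start. Caught between the scoop's nose and the bin's back, balls climb onto the pan once the nose is within 5 mm of the back, and roll inwards as the nose is raised along it
- ball_4_center (a point): centre of a loose white ceramic grinding ball, 22 mm across, 30 g; it rolls. In the yellow bin at the start. Caught between the scoop's nose and the bin's back, balls climb onto the pan once the nose is within 5 mm of the back, and roll inwards as the nose is raised along it
- bin_floor (a point): centre of the inner floor (4 mm above the worktop) of the fixed yellow bin; x from its low open front to its back, z up. Inside it is 90 mm wide (y); sides and upright back 48 mm high, 4 mm thick; front lip 14 mm high; inner faces of lip and back at x = -106 and +106 mm. The balls start at x = 0 to +90 mm, so the level scoop can be set down behind them and pushed along x
- jar_mouth (a point): centre of the mouth (rim plane, 92 mm above the worktop) of the steel jar fixed on the mill's grey base; x from the clamp knob to the jar, z up. The mouth is 96 mm wide inside, the jar 83 mm wide and about 60 mm deep inside. The clamp knob's axis is at x = -90 mm
- clamp_grip (a point): centre of the red bar of the clamp knob, on its axis; the bar is 48 mm long along this point's x, 14 mm thick along y, 28 mm high along z (vertical). It stands about 50 mm above the jar's rim and sinks 4 mm per rad as it is screwed down. The clamp bar under it reaches to the jar's rim and is 27 mm below the bar's centre at its top
- clamp_screw (a joint): turn of the clamp knob in rad, growing clockwise seen from above; starts between 0.1 and 0.5, stops at 1.6 (tight); light friction of about 0.05 N m, stays where it is left
- petri_dish: loose petri dish, 94 mm across, 15 mm high; a bystander, to be left alone; origin under its centre
- dye_box: loose low white carton with coloured caps, 62 x 150 x 30 mm; a bystander, to be left alone; origin under its centre
- tape_roll: loose teal roll of tape, 52 mm across, 19 mm high; a bystander, to be left alone; origin under its centre
- specimen_jar: loose clear jar with black lid, 56 mm across, 88 mm high; a bystander, to be left alone; origin under its centre
- small_bottle: loose clear bottle with blue cap, 68 mm across, 138 mm high; a bystander, to be left alone; origin under its centre
Things that resemble listed ones, but are neither listed nor needed, are in the scene too. Of the things shaped like the part that bears bin_floor, the yellow one is meant.

How it is judged:
On the way, in this order (a step that is already met when the one before it is completed fails the run):
1. at least one ball is carried in the scoop, above the bin's walls (((x of ball_0_center in the frame of scoop between -0.045 and 0.045 m and y of ball_0_center in the frame of scoop between -0.039 and 0.039 m and z of ball_0_center in the frame of scoop between 0.005 and 0.04 m and height (world z) of ball_0_center above 0.075 m) or (x of ball_1_center in the frame of scoop between -0.045 and 0.045 m and y of ball_1_center in the frame of scoop between -0.039 and 0.039 m and z of ball_1_center in the frame of scoop between 0.005 and 0.04 m and height (world z) of ball_1_center above 0.075 m) or (x of ball_2_center in the frame of scoop between -0.045 and 0.045 m and y of ball_2_center in the frame of scoop between -0.039 and 0.039 m and z of ball_2_center in the frame of scoop between 0.005 and 0.04 m and height (world z) of ball_2_center above 0.075 m) or (x of ball_3_center in the frame of scoop between -0.045 and 0.045 m and y of ball_3_center in the frame of scoop between -0.039 and 0.039 m and z of ball_3_center in the frame of scoop between 0.005 and 0.04 m and height (world z) of ball_3_center above 0.075 m) or (x of ball_4_center in the frame of scoop between -0.045 and 0.045 m and y of ball_4_center in the frame of scoop between -0.039 and 0.039 m and z of ball_4_center in the frame of scoop between 0.005 and 0.04 m and height (world z) of ball_4_center above 0.075 m))), for 0.1 s.
2. at least four balls are in the jar ((((horizontal distance between ball_0_center and jar_mouth below 0.045 m and z of ball_0_center in the frame of jar_mouth between -0.075 and -0.005 m) and (horizontal distance between ball_1_center and jar_mouth below 0.045 m and z of ball_1_center in the frame of jar_mouth between -0.075 and -0.005 m) and (horizontal distance between ball_2_center and jar_mouth below 0.045 m and z of ball_2_center in the frame of jar_mouth between -0.075 and -0.005 m) and (horizontal distance between ball_3_center and jar_mouth below 0.045 m and z of ball_3_center in the frame of jar_mouth between -0.075 and -0.005 m)) or ((horizontal distance between ball_0_center and jar_mouth below 0.045 m and z of ball_0_center in the frame of jar_mouth between -0.075 and -0.005 m) and (horizontal distance between ball_1_center and jar_mouth below 0.045 m and z of ball_1_center in the frame of jar_mouth between -0.075 and -0.005 m) and (horizontal distance between ball_2_center and jar_mouth below 0.045 m and z of ball_2_center in the frame of jar_mouth between -0.075 and -0.005 m) and (horizontal distance between ball_4_center and jar_mouth below 0.045 m and z of ball_4_center in the frame of jar_mouth between -0.075 and -0.005 m)) or ((horizontal distance between ball_0_center and jar_mouth below 0.045 m and z of ball_0_center in the frame of jar_mouth between -0.075 and -0.005 m) and (horizontal distance between ball_1_center and jar_mouth below 0.045 m and z of ball_1_center in the frame of jar_mouth between -0.075 and -0.005 m) and (horizontal distance between ball_3_center and jar_mouth below 0.045 m and z of ball_3_center in the frame of jar_mouth between -0.075 and -0.005 m) and (horizontal distance between ball_4_center and jar_mouth below 0.045 m and z of ball_4_center in the frame of jar_mouth between -0.075 and -0.005 m)) or ((horizontal distance between ball_0_center and jar_mouth below 0.045 m and z of ball_0_center in the frame of jar_mouth between -0.075 and -0.005 m) and (horizontal distance between ball_2_center and jar_mouth below 0.045 m and z of ball_2_center in the frame of jar_mouth between -0.075 and -0.005 m) and (horizontal distance between ball_3_center and jar_mouth below 0.045 m and z of ball_3_center in the frame of jar_mouth between -0.075 and -0.005 m) and (horizontal distance between ball_4_center and jar_mouth below 0.045 m and z of ball_4_center in the frame of jar_mouth between -0.075 and -0.005 m)) or ((horizontal distance between ball_1_center and jar_mouth below 0.045 m and z of ball_1_center in the frame of jar_mouth between -0.075 and -0.005 m) and (horizontal distance between ball_2_center and jar_mouth below 0.045 m and z of ball_2_center in the frame of jar_mouth between -0.075 and -0.005 m) and (horizontal distance between ball_3_center and jar_mouth below 0.045 m and z of ball_3_center in the frame of jar_mouth between -0.075 and -0.005 m) and (horizontal distance between ball_4_center and jar_mouth below 0.045 m and z of ball_4_center in the frame of jar_mouth between -0.075 and -0.005 m)))), for 0.2 s.
3. the scoop lies flat on the mat, let go (x of scoop_nose in the frame of mat between -0.135 and 0.135 m and y of scoop_nose in the frame of mat between -0.07 and 0.07 m and horizontal distance between scoop and mat below 0.095 m and angle between scoop's own z axis and vertical below 0.15 rad and height (world z) of scoop below 0.02 m and linear speed of scoop below 0.02 m/s and contact force between the fingers and scoop below 0.1 N), for 0.2 s.
4. the clamp screw is tight (value of joint clamp_screw above 1.5 rad), for 0.1 s.
At the end, for the whole second after the job is handed in: At least four of the five balls are in the jar, any other in the bin; the scoop lies released, still and flat (0.15 rad) with its pan over the mat (nose at most 20 mm past an edge, origin within 95 mm of the mat's centre); the clamp screw is past 1.5 rad (stop at 1.6) (all of step 3 and (((horizontal distance between ball_0_center and jar_mouth below 0.045 m and z of ball_0_center in the frame of jar_mouth between -0.075 and -0.005 m) and (horizontal distance between ball_1_center and jar_mouth below 0.045 m and z of ball_1_center in the frame of jar_mouth between -0.075 and -0.005 m) and (horizontal distance between ball_2_center and jar_mouth below 0.045 m and z of ball_2_center in the frame of jar_mouth between -0.075 and -0.005 m) and (horizontal distance between ball_3_center and jar_mouth below 0.045 m and z of ball_3_center in the frame of jar_mouth between -0.075 and -0.005 m)) or ((horizontal distance between ball_0_center and jar_mouth below 0.045 m and z of ball_0_center in the frame of jar_mouth between -0.075 and -0.005 m) and (horizontal distance between ball_1_center and jar_mouth below 0.045 m and z of ball_1_center in the frame of jar_mouth between -0.075 and -0.005 m) and (horizontal distance between ball_2_center and jar_mouth below 0.045 m and z of ball_2_center in the frame of jar_mouth between -0.075 and -0.005 m) and (horizontal distance between ball_4_center and jar_mouth below 0.045 m and z of ball_4_center in the frame of jar_mouth between -0.075 and -0.005 m)) or ((horizontal distance between ball_0_center and jar_mouth below 0.045 m and z of ball_0_center in the frame of jar_mouth between -0.075 and -0.005 m) and (horizontal distance between ball_1_center and jar_mouth below 0.045 m and z of ball_1_center in the frame of jar_mouth between -0.075 and -0.005 m) and (horizontal distance between ball_3_center and jar_mouth below 0.045 m and z of ball_3_center in the frame of jar_mouth between -0.075 and -0.005 m) and (horizontal distance between ball_4_center and jar_mouth below 0.045 m and z of ball_4_center in the frame of jar_mouth between -0.075 and -0.005 m)) or ((horizontal distance between ball_0_center and jar_mouth below 0.045 m and z of ball_0_center in the frame of jar_mouth between -0.075 and -0.005 m) and (horizontal distance between ball_2_center and jar_mouth below 0.045 m and z of ball_2_center in the frame of jar_mouth between -0.075 and -0.005 m) and (horizontal distance between ball_3_center and jar_mouth below 0.045 m and z of ball_3_center in the frame of jar_mouth between -0.075 and -0.005 m) and (horizontal distance between ball_4_center and jar_mouth below 0.045 m and z of ball_4_center in the frame of jar_mouth between -0.075 and -0.005 m)) or ((horizontal distance between ball_1_center and jar_mouth below 0.045 m and z of ball_1_center in the frame of jar_mouth between -0.075 and -0.005 m) and (horizontal distance between ball_2_center and jar_mouth below 0.045 m and z of ball_2_center in the frame of jar_mouth between -0.075 and -0.005 m) and (horizontal distance between ball_3_center and jar_mouth below 0.045 m and z of ball_3_center in the frame of jar_mouth between -0.075 and -0.005 m) and (horizontal distance between ball_4_center and jar_mouth below 0.045 m and z of ball_4_center in the frame of jar_mouth between -0.075 and -0.005 m))) and ((horizontal distance between ball_0_center and jar_mouth below 0.045 m and z of ball_0_center in the frame of jar_mouth between -0.075 and -0.005 m) or (x of ball_0_center in the frame of bin_floor between -0.11 and 0.112 m and y of ball_0_center in the frame of bin_floor between -0.046 and 0.046 m and height (world z) of ball_0_center below 0.06 m)) and ((horizontal distance between ball_1_center and jar_mouth below 0.045 m and z of ball_1_center in the frame of jar_mouth between -0.075 and -0.005 m) or (x of ball_1_center in the frame of bin_floor between -0.11 and 0.112 m and y of ball_1_center in the frame of bin_floor between -0.046 and 0.046 m and height (world z) of ball_1_center below 0.06 m)) and ((horizontal distance between ball_2_center and jar_mouth below 0.045 m and z of ball_2_center in the frame of jar_mouth between -0.075 and -0.005 m) or (x of ball_2_center in the frame of bin_floor between -0.11 and 0.112 m and y of ball_2_center in the frame of bin_floor between -0.046 and 0.046 m and height (world z) of ball_2_center below 0.06 m)) and ((horizontal distance between ball_3_center and jar_mouth below 0.045 m and z of ball_3_center in the frame of jar_mouth between -0.075 and -0.005 m) or (x of ball_3_center in the frame of bin_floor between -0.11 and 0.112 m and y of ball_3_center in the frame of bin_floor between -0.046 and 0.046 m and height (world z) of ball_3_center below 0.06 m)) and ((horizontal distance between ball_4_center and jar_mouth below 0.045 m and z of ball_4_center in the frame of jar_mouth between -0.075 and -0.005 m) or (x of ball_4_center in the frame of bin_floor between -0.11 and 0.112 m and y of ball_4_center in the frame of bin_floor between -0.046 and 0.046 m and height (world z) of ball_4_center below 0.06 m)) and value of joint clamp_screw above 1.5 rad); the robot touches nothing.
It fails at once if the gripper touches a ball (contact force between the fingers and ball_0 above 0.3 N or contact force between the fingers and ball_1 above 0.3 N or contact force between the fingers and ball_2 above 0.3 N or contact force between the fingers and ball_3 above 0.3 N or contact force between the fingers and ball_4 above 0.3 N).
It fails at once if a bystander is moved more than 30 mm (distance of any of petri_dish, dye_box, tape_roll, specimen_jar, small_bottle from where it was at the start of the episode above 0.03 m).
It also fails if it takes over 67 s, if anything falls off the work surface, if the arm or the gripper's body presses on something with over 40 N, if the wrist force passes 120 N, or if a joint passes its speed limit or range.

## Robot

A 6-joint arm with a two-finger parallel gripper is mounted at the origin on a cart in front of the work surface, level with it; the furniture and walls round the work are solid. World frame = base frame: x ahead of the robot, y to its left, z up, the work surface at z = 0. Lengths are in m, angles in rad, forces in N, time in s.
With the tool pointing down it reaches from about 0.375 to 0.975 m from the base axis. Payload 3.8 kg.
Tool frame: the origin (TCP) lies midway between the tips of the shut fingers; the grasp point (between the pads) lies 19 mm behind it; z points along the fingers, y is the line along which they close (so a half turn about z gives the same grasp; the last joint's range is limited). The gripper opens to 85 mm and grips with 20 to 120 N. Pads are 22 mm wide; open, the fingers measure 114 mm over their backs; the gripper's body (76 mm by 85 mm) begins 54 mm behind the grasp point. The pads swing forward as they close: fully open they stand 13 mm farther back than shut.
Start: joints at [-1.341, 0.264, 1.604, -0, 1.274, -0.037], TCP at [0.178, -0.651, 0.231] pointing down, gripper open.
Joint ranges: [-2.63, 2.63], [-0.94, 2.18], [0.31, 2.57], [-1.31, 4.45], [0, 2.66], [-2.55, 2.55]. Speed limits (rad/s): [2.57, 2.57, 3.14, 3.14, 3.14, 3.14].

## Interface

Orientations are given as a rotation vector (axis times angle).
In Python, from workcell import bot gives the robot as it stands.
- The arm moves only by the tool step_arm, never from a script. Its argument "motion" is a list of rows, each a list of 5 numbers: the finger opening in cm, from 0 to 8.54, then the shift along the tool's x, y, z in cm, then the turn about the tool's z in degrees. In form: [[claw, dx, dy, dz, twist], ...]. A call has 1 to 20 rows; each row is the pose to reach, as a shift and turn from the pose commanded when the call began, along the tool's axes at that moment; what a row does not reach only later rows make up. A row lasts 1/10 s, in which the tool goes at most 50 mm and 8.59 degrees, less where a joint would pass 70% of its speed; a pose out of reach is approached as far as the arm can. A call with a gripper value outside its range is refused whole. The fingers move at their own pace and stop on an object; "force" is the grip in N (left out, the last holds). Time passes only in rows, so rows that repeat a pose let the fingers close. It gives the time, the measured TCP pose, the force, the opening and the grip force at its end, in the units of the state.
- bot.read_state(): the state, without advancing time (a new reading comes with each control period).
- bot.read_camera(name): name is "scene" or "top"; returns (picture, depth): 384x512x3 uint8, red, green, blue; 384x512 float32, m along the optical axis (not along the pixel's ray), 0 where there is no reading.
- bot.calibration(name): a dict with "mtx" (3x3 intrinsics, pixels), "origin" and "orientation" of the camera in the world. Camera axes: x right, y up, looking along -z (the intrinsics and any distortion apply to the point x, -y, -z); pixel columns grow to the right and rows downward; lengths in m; the calibration is good to about 2 mm. A picture is of the moment at which its call begins. calibration takes no time and is no camera call.
- bot.finish_job(): hands the job in; it is judged then, once.
The state is a dict: "time": time; "q": joint angles; "joint_vel": joint speeds; "joint_torque": joint torques, N m; "tool_pos": TCP position; "tcp_rot": TCP orientation; "wrist_force": force on the tool from outside, world axes, zero at the start; "torque": the same for the moment, N m; "width": opening from 0.0 (shut) to 1.0 (fully open); "grip_force": force on a finger pad.
Only numpy, scipy, OpenCV 4.12 (cv2) and the standard library are available. Lean on these libraries where they do the work, as an engineer would, in place of code of your own. Each camera call takes 0.05 s, during which the arm holds its last target. There are 200 camera calls.

## Working session

There is one attempt and no reset: what is moved stays moved. The work goes in short steps, Python scripts to look and compute and a tool call to move; the robot and the scene stay as the last step left them, time stands still between calls to the robot, and variables do not carry over. Pictures are saved under pics/ and viewed, at most 10 in all, crops included, and the job is handed in when it is done.

Besides the shell and the picture viewer there is one more tool, called after "Emit:" in YAML: its name, and indented under it one key for each argument. step_arm: Moves the arm, as the interface text tells. Its arguments: {"type":"object","properties":{"motion":{"type":"array","items":{"type":"array","items":{"type":"number"}}},"force":{"type":"number"}},"required":["motion"]}

```bash
mkdir -p pics; ls
python3 - <<'E'
from workcell import bot
import cv2, numpy as np
for n in("scene","top"):
    p,d=bot.read_camera(n); np.savez(n+"0.npz",p=p,d=d)
    cv2.imwrite(f"pics/{n}0.png",cv2.resize(p[:,:,::-1],(800,600)))
    c=bot.calibration(n); print(n,c)
print(bot.read_state())
E
```

```text
pics
scene {'mtx': array([[347.93672754,   0.        , 258.16312429],
       [  0.        , 347.93672754, 191.78005985],
       [  0.        ,   0.        ,   1.        ]]), 'origin': array([-0.07961466,  0.66187747,  1.0441321 ]), 'orientation': array([ 0.39945203, -0.78427896, -2.09479524])}
top {'mtx': array([[475.95183874,   0.        , 253.98460246],
       [  0.        , 475.95183874, 193.53239715],
       [  0.        ,   0.        ,   1.        ]]), 'origin': array([0.29312795, 0.18566894, 1.84978455]), 'orientation': array([ 0.12315129, -0.09812951, -1.5756503 ])}
{'time': 0.1, 'q': array([-1.34088804e+00,  2.64704933e-01,  1.60522906e+00, -1.24693588e-05,
        1.27369513e+00, -3.69000562e-02]), 'joint_vel': array([ 8.02009463e-05, -1.93315968e-03, -2.71386554e-03, -1.48017574e-03,
       -2.30801666e-03, -8.45040057e-04]), 'joint_torque': array([ 9.34471536e-04, -5.16703677e+01, -3.68589950e+01, -6.11703882e-06,
        6.22407519e-03, -1.78484026e-05]), 'tool_pos': array([ 0.17781162, -0.65048144,  0.23007277]), 'tcp_rot': array([-3.11167051e+00, -4.17595808e-01,  3.26651477e-04]), 'wrist_force': array([-0.38564915,  0.32511299, -0.23269843]), 'torque': array([ 0.02834521, -0.04586783,  0.02109908]), 'grip_force': 0.0, 'width': 1.0026289438679001}
```

View pics/top0.png

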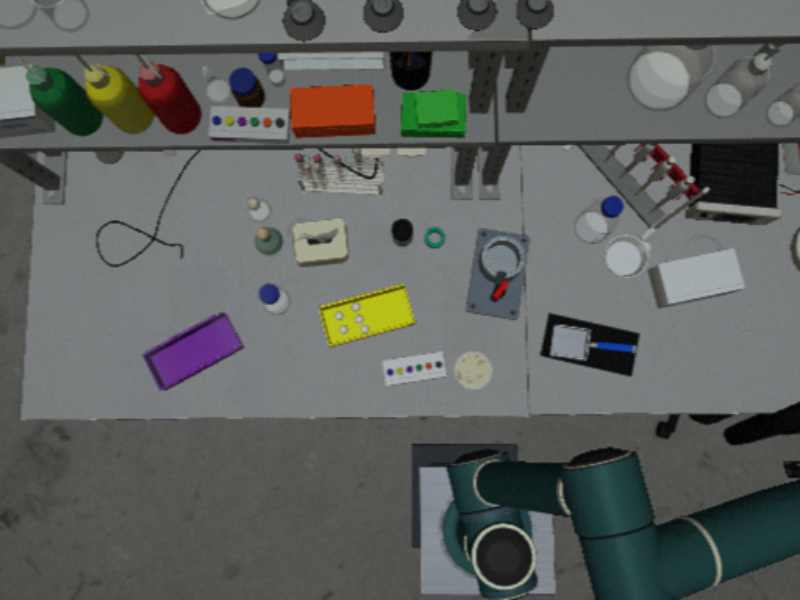

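View pics/scene0.png

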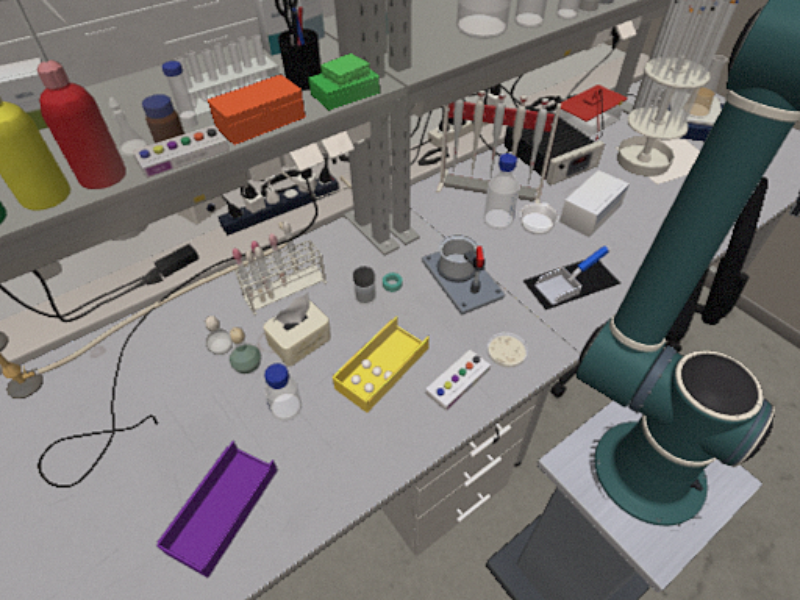

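The top view shows the scoop on its mat at (590,345), nose to the left (+y), and the yellow bin at (367,315) with its balls at the left end. The jar is at (502,257), the red knob at (500,289), and the petri dish and dye box are near the robot at (473,370) and (414,368).

```bash
cat > h.py <<'E'
import numpy as np, cv2
from workcell import bot
from scipy.spatial.transform import Rotation as R
def cloud(n,d):
    c=bot.calibration(n);K=c["mtx"]
    v,u=np.mgrid[:384,:512]
    P=np.stack([(u-K[0,2])/K[0,0]*d,-(v-K[1,2])/K[1,1]*d,-d],-1)
    W=P@R.from_rotvec(c["orientation"]).as_matrix().T+c["origin"]
    W[d==0]=np.nan
    return W
def proj(n,X):
    c=bot.calibration(n);K=c["mtx"]
    p=(np.asarray(X)-c["origin"])@R.from_rotvec(c["orientation"]).as_matrix()
    return np.stack([K[0,0]*p[...,0]/-p[...,2]+K[0,2],K[1,1]*p[...,1]/p[...,2]+K[1,2]],-1)
def hsv(p): return cv2.cvtColor(p,cv2.COLOR_RGB2HSV)
def rect(pts):
    (c,s,a)=cv2.minAreaRect(pts[:,:2].astype(np.float32)*1000); return np.round(c,1),np.round(s,1),round(a,1)
E
python3 - <<'E'
from h import *
for n in("top","scene"):
    z=np.load(n+"0.npz");p,d=z["p"],z["d"];W=cloud(n,d);H=hsv(p)
    h,s,v=H[...,0],H[...,1],H[...,2]
    print("==",n)
    ok=~np.isnan(W[...,0])
    reg=ok&(W[...,2]<0.25)&(W[...,2]>-.02)&(W[...,0]>.2)&(W[...,0]<.95)&(abs(W[...,1])<.7)
    print("table z",np.median(W[...,2][reg&(s<30)&(abs(W[...,2])<.02)]))
    m={"yellow":reg&(h>22)&(h<35)&(s>150),"blue":reg&(h>105)&(h<125)&(s>150)&(W[...,1]<-.15),
       "red":reg&((h<6)|(h>174))&(s>150)&(W[...,1]<.1)&(W[...,1]>-.2)&(W[...,0]<.75),"black":reg&(v<40)&(W[...,1]<-.1)&(W[...,0]<.6)}
    for k,q in m.items():
        pts=W[q]
        if len(pts)==0: continue
        print(k,len(pts),rect(pts),"zrange",np.percentile(pts[:,2],[2,50,98]).round(3))
    # balls: white within yellow bbox
    y=W[m["yellow"]];lo,hi=np.percentile(y,1,0),np.percentile(y,99,0)
    q=reg&(s<60)&(v>120)&(W[...,0]>lo[0])&(W[...,0]<hi[0])&(W[...,1]>lo[1])&(W[...,1]<hi[1])&(W[...,2]>.008)
    nn,l,st,ce=cv2.connectedComponentsWithStats(q.astype(np.uint8))
    for i in range(1,nn):
        if st[i,4]>5: print("ball",st[i],W[l==i].mean(0).round(4), W[l==i][:,2].max().round(3))
    # ring rim
    q=reg&(s<80)&(W[...,2]>.086)&(W[...,2]<.1)&(abs(W[...,1]+.05)<.12)&(abs(W[...,0]-.6)<.15)
    if q.any(): print("rim",q.sum(),cv2.minEnclosingCircle((W[q][:,:2]*1000).astype(np.float32)))
    q=reg&(W[...,2]>.015)&(s<70)&(W[...,1]<-.12)&(W[...,0]<.55)&(W[...,2]<.06)
    print("scoop",q.sum(),rect(W[q]) if q.any() else 0)
    im=p[:,:,::-1]
    if n=="top":
        a=cv2.resize(im[140:250,195:415],None,fx=3.6,fy=3.6,interpolation=cv2.INTER_CUBIC);cv2.imwrite("pics/topcrop.png",a)
E
```

```text
== top
table z 0.0008742228885012526
yellow 1391 (array([ 431.7, -123.5]), array([662.9, 982. ]), 13.1) zrange [-0.005  0.007  0.053]
blue 289 (array([ 533.8, -434.3]), array([721. , 374.3]), 12.9) zrange [-0.002  0.093  0.222]
red 58 (array([568.4, -30.2]), array([17.3, 60.3]), 54.4) zrange [0.116 0.153 0.161]
black 1204 (array([ 380.8, -432.9]), array([602.1, 134.2]), 68.9) zrange [-0.009  0.005  0.064]
ball [225 194   5   5  17] [0.5433 0.3173 0.0233] 0.034
ball [215 200   4   4  16] [0.522  0.3592 0.0244] 0.032
ball [228 202   4   5  16] [0.5118 0.3088 0.025 ] 0.036
ball [218 209   4   4  16] [0.4873 0.3477 0.0213] 0.029
ball [231 208   5   5  16] [0.4873 0.2949 0.0234] 0.031
rim 134 ((652.8643188476562, -40.84860610961914), 51.86275863647461)
scoop 213 (array([ 419.1, -436.3]), array([583.2, 282.9]), 78.3)
== scene
table z 0.0014762116784312607
yellow 1236 (array([ 640.3, -178.2]), array([1116.6,  639.4]), 81.5) zrange [0.002 0.007 0.051]
blue 223 (array([ 576.8, -460.1]), array([474.6, 704.7]), 89.3) zrange [0.008 0.09  0.218]
red 53 (array([519.7, -86.1]), array([151.4,  41.1]), 57.1) zrange [0.12  0.15  0.157]
black 735 (array([ 372.3, -433.4]), array([600.6, 120.5]), 69.1) zrange [-0.014  0.006  0.063]
ball [232 230   5   5  24] [0.5388 0.3153 0.0222] 0.028
ball [239 235   5   5  22] [0.506  0.3078 0.0233] 0.027
ball [246 237   5   5  14] [0.4854 0.2939 0.0233] 0.03
ball [225 240   6   6  26] [0.5155 0.3576 0.023 ] 0.03
ball [233 245   6   6  27] [0.4814 0.3461 0.0225] 0.03
rim 119 ((626.13330078125, -45.67186737060547), 74.45738220214844)
scoop 336 (array([ 437.7, -472.8]), array([577. , 254.7]), 68.8)
```

View pics/topcrop.png

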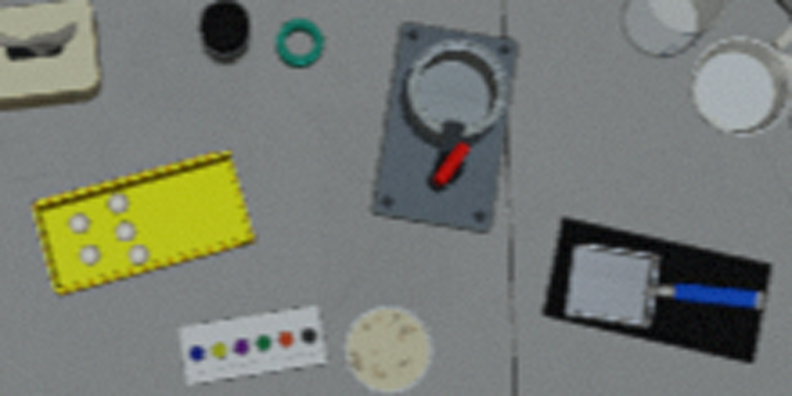

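The crop shows five balls at the back (left) of the bin, the scoop's handle on the right, and the red bar slanted at about (450,165). Next I'll fit each model's silhouette in both cameras.

```bash
cat > fit.py <<'E'
from h import *
from scipy.optimize import minimize
S=4
def box(x0,x1,y0,y1,z0,z1):
    return np.array([[x,y,z] for x in(x0,x1) for y in(y0,y1) for z in(z0,z1)])
def T(P,x,y,z,yaw):
    return P@R.from_euler('z',yaw).as_matrix().T+[x,y,z]
def render(n,parts):
    im=np.zeros((384*S,512*S),np.uint8)
    for P in parts:
        q=cv2.convexHull((((proj(n,P)+.5)*S-.5)*16).astype(np.int32))
        cv2.fillConvexPoly(im,q,255,shift=4)
    return cv2.resize(im,(512,384),interpolation=cv2.INTER_AREA)/255.
def biggest(m):
    m=cv2.morphologyEx(m.astype(np.uint8),cv2.MORPH_CLOSE,np.ones((3,3)))
    cs,_=cv2.findContours(m,cv2.RETR_EXTERNAL,cv2.CHAIN_APPROX_NONE)
    o=np.zeros((384,512),np.uint8);cv2.drawContours(o,[max(cs,key=cv2.contourArea)],-1,1,-1);return o.astype(float)
def fit(masks,model,x0,step):
    f=lambda x:sum(np.abs(render(n,model(x))-m).sum() for n,m in masks.items())
    s0=np.array([x0]+[np.array(x0)+np.eye(len(x0))[i]*step[i] for i in range(len(x0))])
    for _ in range(2):
        r=minimize(f,s0[0] if _==0 else r.x,method="Nelder-Mead",options=dict(initial_simplex=s0 if _==0 else r.x+np.vstack([np.zeros(len(x0)),np.diag(step)/2]),xatol=1e-5,fatol=.01,maxiter=500))
    return r.x,r.fun
def near(n,W,H,c,rad): return (np.hypot(W[...,0]-c[0],W[...,1]-c[1])<rad)
E
python3 - <<'E'
from fit import *
D={}
for n in("top","scene"):
    z=np.load(n+"0.npz");D[n]=(z["p"],cloud(n,z["d"]),hsv(z["p"]).astype(int))
def M(f,c,rad,zmax=.2):
    return {n:biggest(f(H[...,0],H[...,1],H[...,2])&near(n,W,H,c,rad)&(W[...,2]<zmax)) for n,(p,W,H) in D.items()}
bm=M(lambda h,s,v:(h>20)&(h<36)&(s>100),(.52,.27),.2)
binp=[box(-.11,.11,-.049,.049,0,.004),box(-.11,.11,.045,.049,0,.052),box(-.11,.11,-.049,-.045,0,.052),box(.106,.11,-.049,.049,0,.052),box(-.11,-.106,-.049,.049,0,.018)]
for ms in(bm,{"top":bm["top"]},{"scene":bm["scene"]}):
    print("bin",fit(ms,lambda x:[T(P,x[0],x[1],0,x[2]) for P in binp],[.51,.27,1.83],[.01,.01,.05]),[m.sum() for m in ms.values()])
hm=M(lambda h,s,v:(h>100)&(h<128)&(s>120),(.46,-.36),.16)
hb=box(-.043,.043,-.009,.009,-.011,.011)@R.from_euler('y',27,degrees=True).as_matrix().T
for ms in(hm,{"top":hm["top"]},{"scene":hm["scene"]}):
    print("handle z=.067",fit(ms,lambda x:[T(hb,x[0],x[1],.067,x[2])],[.46,-.37,1.48],[.01,.01,.05]),[m.sum() for m in ms.values()])
rm=M(lambda h,s,v:((h<8)|(h>172))&(s>120),(.57,-.03),.12)
for ms in(rm,{"top":rm["top"]},{"scene":rm["scene"]}):
  for y0 in(-.5,-.9):
    print("knob",fit(ms,lambda x:[T(box(-.024,.024,-.007,.007,-.014,.014),x[0],x[1],.142,x[2])],[.57,-.03,y0],[.01,.01,.2]),[m.sum() for m in ms.values()])
mm=M(lambda h,s,v:(v<60),(.46,-.33),.2,.03)
m=mm["top"]
print("mat",fit({"top":m},lambda x:[T(box(-.115,.115,-.055,.055,0,.004),x[0],x[1],0,x[2])],[.47,-.36,1.37],[.01,.01,.05]),m.sum())
# rim via circle fit
for n in D:
    p,W,H=D[n];q=near(n,W,H,(.645,-.045),.065)&(abs(W[...,2]-.092)<.006)&(H[...,1]<90)
    A=W[q];s=np.linalg.lstsq(np.c_[2*A[:,:2],np.ones(len(A))],(A[:,:2]**2).sum(1),rcond=None)[0]
    print("rim",len(A),s[:2],np.sqrt(s[2]+s[0]**2+s[1]**2))
p,W,H=D["top"]
q=biggest((H[...,1]>35)&(H[...,2]<130)&(H[...,0]>95)&(H[...,0]<125)&near("top",W,H,(.61,-.04),.17)&(W[...,2]<.06))
print("base plate",rect(W[(q>0)&(W[...,2]<.05)]))
E
```

```text
bin (array([0.52032909, 0.28760928, 1.8254892 ]), np.float64(201.83529411764704)) [np.float64(1571.0), np.float64(1803.0)]Traceback (most recent call last):
  File "<stdin>", line 10, in <module>
  File "fit.py", line 22, in fit
    r=minimize(f,s0[0] if _==0 else r.x,method="Nelder-Mead",options=dict(initial_simplex=s0 if _==0 else r.x+np.vstack([np.zeros(len(x0)),np.diag(step)/2]),xatol=1e-5,fatol=.01,maxiter=500))
    res = _minimize_neldermead(fun, x0, args, callback, bounds=bounds,
                               **options)
    fsim[j] = func(sim[j])
              ~~~~^^^^^^^^
    fx = function(np.copy(x), *(wrapper_args + args))
  File "fit.py", line 19, in <lambda>
    f=lambda x:sum(np.abs(render(n,model(x))-m).sum() for n,m in masks.items())
               ~~~^^^^^^^^^^^^^^^^^^^^^^^^^^^^^^^^^^^^^^^^^^^^^^^^^^^^^^^^^^^^^
  File "fit.py", line 19, in <genexpr>
    f=lambda x:sum(np.abs(render(n,model(x))-m).sum() for n,m in masks.items())
                          ~~~~~~^^^^^^^^^^^^
  File "fit.py", line 11, in render
    q=cv2.convexHull((((proj(n,P)+.5)*S-.5)*16).astype(np.int32))
                        ~~~~^^^^^
  File "h.py", line 12, in proj
    c=bot.calibration(n);K=c["mtx"]
ValueError: time passes only in moves, steps and waits
```

```bash
sed -i 's/bot.calibration(n)/cal(n)/' h.py
cat >> h.py <<'E'
from functools import lru_cache
@lru_cache
def cal(n): return bot.calibration(n)
E
cat > run1.py <<'E'
from fit import *
D={}
for n in("top","scene"):
    z=np.load(n+"0.npz");D[n]=(z["p"],cloud(n,z["d"]),hsv(z["p"]).astype(int))
def M(f,c,rad,zmax=.2):
    return {n:biggest(f(H[...,0],H[...,1],H[...,2])&near(n,W,H,c,rad)&(W[...,2]<zmax)) for n,(p,W,H) in D.items()}
def show(k,ms,model,x0,step):
    for s in(ms,{"top":ms["top"]},{"scene":ms["scene"]}):
        x,f=fit(s,model,x0,step);print(k,list(s),x.round(4),round(f,1),[int(m.sum()) for m in s.values()])
bm=M(lambda h,s,v:(h>20)&(h<36)&(s>100),(.52,.27),.2)
binp=[box(-.11,.11,-.049,.049,0,.004),box(-.11,.11,.045,.049,0,.052),box(-.11,.11,-.049,-.045,0,.052),box(.106,.11,-.049,.049,0,.052),box(-.11,-.106,-.049,.049,0,.018)]
show("bin",bm,lambda x:[T(P,x[0],x[1],0,x[2]) for P in binp],[.51,.28,1.83],[.01,.01,.05])
hm=M(lambda h,s,v:(h>100)&(h<128)&(s>120),(.46,-.36),.16)
hb=box(-.043,.043,-.009,.009,-.011,.011)@R.from_euler('y',27,degrees=True).as_matrix().T
show("handle",hm,lambda x:[T(hb,x[0],x[1],.067,x[2])],[.46,-.39,1.48],[.01,.01,.05])
rm=M(lambda h,s,v:((h<8)|(h>172))&(s>120),(.57,-.03),.12)
show("knob",rm,lambda x:[T(box(-.024,.024,-.007,.007,-.014,.014),x[0],x[1],.142,x[2])],[.57,-.03,-.6],[.01,.01,.2])
p,W,H=D["top"]
m=biggest((H[...,2]<60)&near("top",W,H,(.46,-.33),.2)&(W[...,2]<.03))
x,f=fit({"top":m},lambda x:[T(box(-.115,.115,-.055,.055,0,.004),x[0],x[1],0,x[2])],[.47,-.36,1.37],[.01,.01,.05]);print("mat",x,f,m.sum())
for n in D:
    p,W,H=D[n];q=near(n,W,H,(.645,-.045),.065)&(abs(W[...,2]-.092)<.006)&(H[...,1]<90)
    A=W[q];s=np.linalg.lstsq(np.c_[2*A[:,:2],np.ones(len(A))],(A[:,:2]**2).sum(1),rcond=None)[0]
    print("rim",len(A),s[:2],np.sqrt(s[2]+s[0]**2+s[1]**2))
p,W,H=D["top"]
q=biggest((H[...,1]>35)&(H[...,2]<130)&(H[...,0]>95)&(H[...,0]<125)&near("top",W,H,(.61,-.04),.17)&(W[...,2]<.06))
print("base plate",rect(W[(q>0)&(W[...,2]<.05)]))
for n in D:
  p,W,H=D[n]
  q=near(n,W,H,(.47,-.31),.075)&(H[...,1]<70)&(H[...,2]>90)&(W[...,2]>.018)&(W[...,2]<.05);print("pan walls",q.sum(),rect(W[q]))
E
python3 run1.py
```

```text
bin ['top', 'scene'] [0.5203 0.2876 1.8252] 202.0 [1571, 1803]
bin ['top'] [0.5221 0.2895 1.8282] 45.1 [1571]
bin ['scene'] [0.5189 0.2849 1.834 ] 75.0 [1803]
handle ['top', 'scene'] [ 0.4341 -0.3086  1.467 ] 79.9 [155, 119]
handle ['top'] [ 0.4357 -0.3049  1.3999] 31.4 [155]
handle ['scene'] [ 0.4332 -0.3105  1.4645] 38.8 [119]
knob ['top', 'scene'] [ 0.5614 -0.0274 -0.6184] 47.4 [63, 56]
knob ['top'] [ 0.5638 -0.0267 -0.6243] 12.6 [63]
knob ['scene'] [ 0.5578 -0.0296 -0.6961] 16.6 [56]
mat [ 0.44689404 -0.26245582  1.33373932] 719.4941176470587 1009.0
rim 129 [ 0.65221756 -0.04080479] 0.04808809966888684
rim 116 [ 0.64813311 -0.04604324] 0.048256518415191935
base plate (array([626.2, -37.7]), array([126.2, 213.3]), 80.1)
pan walls 26 (array([ 493.2, -264.5]), array([ 40.3, 123.1]), 62.0)
pan walls 62 (array([ 455.4, -253.4]), array([57.7, 25.5]), 10.5)
```

```bash
cat > run2.py <<'E'
from fit import *
D={}
for n in("top","scene"):
    z=np.load(n+"0.npz");D[n]=(z["p"],cloud(n,z["d"]),hsv(z["p"]).astype(int))
hb=box(-.043,.043,-.009,.009,-.011,.011)@R.from_euler('y',27,degrees=True).as_matrix().T+[-.092,0,.063]
pan=box(-.042,.042,-.038,.038,0,.027)
ms={};mm={}
for n,(p,W,H) in D.items():
    h,s,v=H[...,0],H[...,1],H[...,2]
    nr=near(n,W,H,(.45,-.26),.2)
    blk=(cv2.morphologyEx((nr&(v<60)).astype(np.uint8),cv2.MORPH_OPEN,np.ones((2,2)))>0)
    nn,l,st,ce=cv2.connectedComponentsWithStats(blk.astype(np.uint8));i=1+st[1:,4].argmax();blk=l==i
    pts=np.argwhere(blk)[:,::-1].astype(np.int32)
    hull=np.zeros((384,512),np.uint8);cv2.fillConvexPoly(hull,cv2.convexHull(pts),1)
    mm[n]=hull.astype(float);print(n,hull.sum(),st[i])
    blue=nr&(h>100)&(h<130)&(s>90)&(v>50)
    hin=cv2.erode(hull,np.ones((3,3)))
    ms[n]=biggest((blue|((hin>0)&(v>75))))
    print("scoop mask",ms[n].sum())
    cv2.imwrite(f"pics/m_{n}.png",np.hstack([ms[n]*255,mm[n]*255]))
def show(k,ms,model,x0,step):
    for s in(ms,{"top":ms["top"]},{"scene":ms["scene"]}):
        x,f=fit(s,model,x0,step);print(k,list(s),x.round(4),round(f,1),[int(m.sum()) for m in s.values()])
show("mat",mm,lambda x:[T(box(-.115,.115,-.055,.055,0,.004),x[0],x[1],0,x[2])],[.45,-.26,1.35],[.01,.01,.05])
show("scoop",ms,lambda x:[T(q,x[0],x[1],.004,x[2]) for q in(hb,pan)],[.45,-.22,1.48],[.01,.01,.05])
E
python3 run2.py
```

```text
top 1147 [347 202  63  28 553]
scoop mask 576.0
scene 388 [370 168  27  24 338]
scoop mask 118.0
mat ['top', 'scene'] [ 0.4443 -0.2655  1.3241] 1426.5 [1147, 388]
mat ['top'] [ 0.4493 -0.2661  1.3962] 586.6 [1147]
mat ['scene'] [ 0.4178 -0.3612  1.6165] 724.3 [388]
scoop ['top', 'scene'] [ 0.4512 -0.2113  1.3984] 610.4 [576, 118]
scoop ['top'] [ 0.4518 -0.2102  1.3971] 104.3 [576]
scoop ['scene'] [ 0.4415 -0.2219  1.493 ] 475.5 [118][ WARN:0@0.209] global loadsave.cpp:1063 imwrite_ Unsupported depth image for selected encoder is fallbacked to CV_8U.
```

```bash
sed -i 's/(v<60)).astype(np.uint8),cv2.MORPH_OPEN,np.ones((2,2))/(v<70)\&(W[...,2]<.03)).astype(np.uint8),cv2.MORPH_CLOSE,np.ones((5,5))/; s/(.45,-.26),.2)/(.45,-.28),.16)/; s/\.astype(float);print/.astype(float);cv2.imwrite(f"pics\/hull_{n}.png",cv2.resize(p[140:250,320:430,::-1],None,fx=4,fy=4)*1);print/' run2.py
cat >> run2.py <<'E'
out=[]
for n in D:
    im=D[n][0][...,::-1].copy()
    c=np.argwhere(ms[n]>0).mean(0).astype(int)
    for k,col in((mm,(0,255,0)),(ms,(0,0,255))):
        cs,_=cv2.findContours(k[n].astype(np.uint8),cv2.RETR_EXTERNAL,cv2.CHAIN_APPROX_NONE);cv2.drawContours(im,cs,-1,col,1)
    out.append(cv2.resize(im[c[0]-45:c[0]+45,c[1]-50:c[1]+50],(400,360),interpolation=cv2.INTER_NEAREST))
cv2.imwrite("pics/dbg.png",np.hstack(out))
E
python3 run2.py 2>/dev/null
```

```text
top 1743 [ 346  201   63   40 1071]
scoop mask 633.0
scene 1099 [335 167  61  31 562]
scoop mask 585.0
mat ['top', 'scene'] [ 0.4459 -0.2625  1.3417] 156.2 [1743, 1099]
mat ['top'] [ 0.447  -0.2619  1.3357] 49.0 [1743]
mat ['scene'] [ 0.4432 -0.2657  1.3499] 71.1 [1099]
scoop ['top', 'scene'] [ 0.4491 -0.2136  1.416 ] 197.3 [633, 585]
scoop ['top'] [ 0.4514 -0.211   1.3996] 67.4 [633]
scoop ['scene'] [ 0.4469 -0.2156  1.4256] 88.8 [585]
```

View pics/dbg.png

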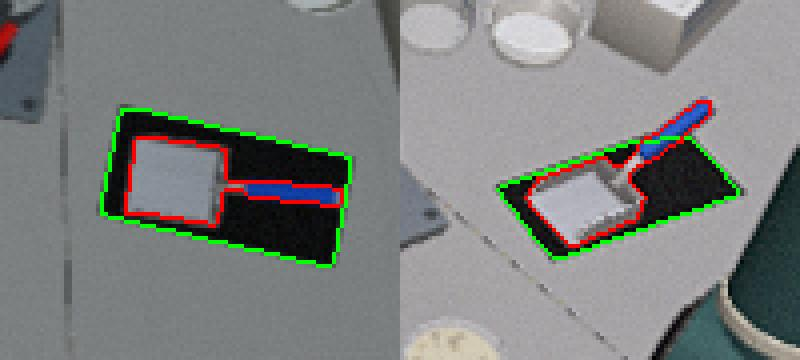

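The masks are clean: mat outline in green, scoop in red, nose toward +y. The scoop's origin is about (0.449, -0.2135) with yaw about 1.42, so the grip point is about (0.435, -0.305). I'll move there now and check bystander positions from the saved images.

Emit:
step_arm:
  motion:
    - [6, 8, -6.5, 0, -15]
    - [6, 20, -16, 0, -40]
    - [6, 33.9, -26.6, 4, -65.8]
    - [6, 33.9, -26.6, 8, -65.8]
    - [6, 33.9, -26.6, 8, -65.8]
    - [6, 33.9, -26.6, 8, -65.8]
    - [6, 33.9, -26.6, 8, -65.8]
    - [6, 33.9, -26.6, 8, -65.8]
    - [6, 33.9, -26.6, 8, -65.8]
    - [6, 33.9, -26.6, 8, -65.8]
    - [6, 33.9, -26.6, 8, -65.8]
    - [6, 33.9, -26.6, 8, -65.8]
  force: 50

```text
time: 1.3
tool_pos: [0.4346, -0.3059, 0.1515]
tcp_rot: [2.387, 2.041, -0.001]
wrist_force: [-1.1, 0.0, -1.0]
width: 0.701
grip_force: 0.0
```

Run:
```python
from h import *
s=bot.read_state();M=R.from_rotvec(s["tcp_rot"]).as_matrix()
print(s["time"],s["tool_pos"].round(4),"yaw x",np.arctan2(M[1,0],M[0,0]),"z",M[:,2].round(3),s["q"].round(3),s["width"])
d=M.T@(np.array([.4345,-.3055,.048])-s["tool_pos"]);print("delta tool cm",(d*100).round(2))
b=np.array([.5205,.287]);y=1.829;A=np.array([[np.cos(y),np.sin(y)],[-np.sin(y),np.cos(y)]])
for n,bb in(("top",[(.5433,.3173),(.522,.3592),(.5118,.3088),(.4873,.3477),(.4873,.2949)]),("scene",[(.5388,.3153),(.5155,.3576),(.506,.3078),(.4814,.3461),(.4854,.2939)])):
    for q in bb: print(n,((A@(np.array(q)-b))*1000).round(0))
# tall things near work, coarse grid
z=np.load("scene0.npz");z2=np.load("top0.npz")
W=np.concatenate([cloud("scene",z["d"]).reshape(-1,3),cloud("top",z2["d"]).reshape(-1,3)])
W=W[(W[:,2]>.03)&(W[:,2]<.3)&(W[:,0]>.3)&(W[:,0]<.9)&(abs(W[:,1])<.5)]
g={}
for x,yy,zz in W: k=(int(x//.04),int(yy//.04));g[k]=max(g.get(k,0),zz)
for i in range(7,23): print("%.2f"%(i*.04)," ".join("%3d"%(g.get((i,j),0)*1000) for j in range(12,-13,-1)))
```

```text
1.3 [ 0.4346 -0.3059  0.1515] yaw x 1.4148339566671257 z [-0.    -0.001 -1.   ] [-6.600e-01  5.800e-02  1.995e+00 -1.000e-03  1.088e+00 -5.040e-01] 0.7008587278702217
delta tool cm [ 5.000e-02 -1.000e-02  1.035e+01]
top [ 23. -30.]
top [ 69. -20.]
top [23.  3.]
top [67. 17.]
top [16. 30.]
scene [ 23. -25.]
scene [ 70. -13.]
scene [24.  9.]
scene [67. 23.]
scene [16. 32.]
0.28   0   0   0   0   0   0   0   0   0   0   0   0   0   0   0   0   0   0   0   0   0   0   0   0   0
0.32   0   0   0   0   0   0   0  33  31   0   0   0   0   0   0   0   0   0   0   0   0   0   0   0   0
0.36   0   0   0   0   0   0  33  42  36  38  36   0   0   0   0   0   0   0   0   0   0   0   0   0   0
0.40   0   0   0   0   0   0  32  37  32  32  35  30   0   0   0   0   0  35  36  70  93 102   0   0   0
0.44   0   0   0  56  64  61  53  50   0   0   0   0   0   0   0   0   0   0  31  73  77   0   0   0   0
0.48   0   0  51  60  30  36  55  57  52   0   0   0   0   0   0   0   0  33  39  30   0   0   0   0   0
0.52 141  85  55  53  53  56   0   0   0   0   0   0  30 160 131   0   0   0   0   0   0   0   0
[... 253 characters left out ...]
 0   0   0   0   0 100  94  89  98   0   0   0   0  45   0  32  43  85
0.68  50 146 156 148 131   0   0  96  98   0  30   0  92 102  97  96   0   0 127 215 214  42  48  38   0
0.72   0  84  80  86  81   0   0  96  94  30   0   0   0   0   0   0   0   0 148 223 222   0 289 297 298
0.76   0   0   0   0   0   0 258   0   0   0   0   0   0   0   0   0   0   0 137 217 214   0 295 299 276
0.80   0  96 171 181 105 222 295   0   0   0   0  30   0   0   0   0   0   0   0   0   0 285 299 277   0
0.84   0 190 193 195 196 185 297   0   0   0   0 299 298 299 297   0   0   0   0   0 266 298 281   0   0
0.88   0 191 186 183 150 196 105   0   0   0   0 299   0 298   0   0   0   0   0   0 299 277   0   0   0
```

Emit:
step_arm:
  motion:
    - [6, 0, 0, 4, 0]
    - [6, 0, 0, 8, 0]
    - [6, 0, 0, 10.3, 0]
    - [6, 0, 0, 10.3, 0]
    - [6, 0, 0, 10.3, 0]
    - [0, 0, 0, 10.3, 0]
    - [0, 0, 0, 10.3, 0]
    - [0, 0, 0, 10.3, 0]
    - [0, 0, 0, 10.3, 0]
    - [0, 0, 0, 10.3, 0]
    - [0, 0, 0, 10.3, 0]
    - [0, 0, 0, 10.3, 0]
    - [0, 0, 0, 10.3, 0]
  force: 60

```text
time: 2.6
tool_pos: [0.4358, -0.306, 0.0499]
tcp_rot: [2.385, 2.041, 0.0]
wrist_force: [-0.5, -0.9, 5.4]
width: 0.203
grip_force: 59.2
```

Emit:
step_arm:
  motion:
    - [0, 0, 0, -3, 0]
    - [0, 0, 0, -7, 0]
    - [0, 0, 0, -12, 0]
    - [0, 2, 0, -17, 0]
    - [0, 6, 0.5, -19, 0]
    - [0, 10.5, 1, -19, -4]
    - [0, 15, 1.5, -19, -8]
    - [0, 19.5, 2, -19, -12]
    - [0, 24, 2.5, -19, -16]
    - [0, 28.5, 3, -19, -20]
    - [0, 33, 3.5, -19, -23.7]
    - [0, 37.5, 4, -19, -23.7]
    - [0, 42, 4.5, -18, -23.7]
    - [0, 45, 4.8, -16, -23.7]
    - [0, 46.9, 4.9, -13, -23.7]
    - [0, 46.9, 4.9, -10, -23.7]
    - [0, 46.9, 4.9, -9.4, -23.7]
    - [0, 46.9, 4.9, -9.4, -23.7]
    - [0, 46.9, 4.9, -9.4, -23.7]

```text
time: 4.5
tool_pos: [0.5568, 0.1504, 0.1437]
tcp_rot: [1.917, 2.487, 0.002]
wrist_force: [0.3, 1.1, -1.6]
width: 0.198
grip_force: 59.2
```

```bash
cat > run3.py <<'E'
from fit import *
import sys
tag=sys.argv[1]
s=bot.read_state();M=R.from_rotvec(s["tcp_rot"]).as_matrix();g=s["tool_pos"]-.019*M[:,2];yw=np.arctan2(M[1,0],M[0,0])
print(s["time"],s["tool_pos"].round(4),"yaw",yw.round(4),s["wrist_force"].round(1),s["grip_force"])
out=[];ms={}
for n in("top","scene"):
    p,d=bot.read_camera(n);np.savez(f"{n}_{tag}.npz",p=p,d=d)
    c=proj(n,g+[0,0.03,0]).astype(int)
    out.append(cv2.resize(p[max(c[1]-50,0):c[1]+50,c[0]-50:c[0]+50,::-1],(400,400),interpolation=cv2.INTER_CUBIC)); print(n,"crop origin",c-50)
cv2.imwrite(f"pics/{tag}.png",np.hstack(out))
E
python3 run3.py a
```

```text
4.5 [0.5568 0.1504 0.1437] yaw 1.8282 [ 0.3  1.1 -1.6] 59.17124569416046
top crop origin [212 136]
scene crop origin [211 135]
```

View pics/a.png

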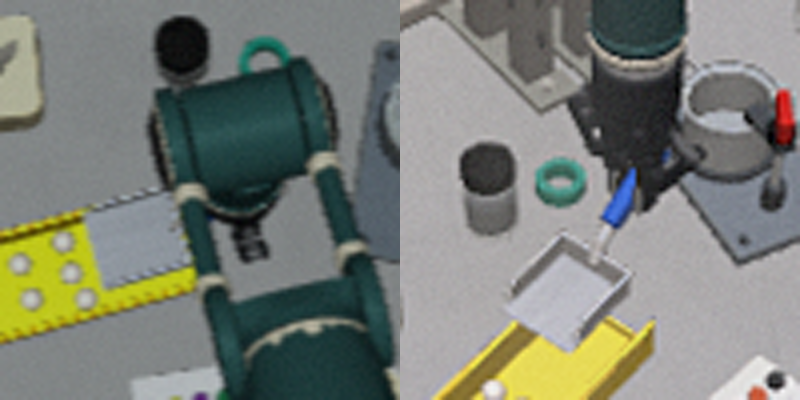

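The scoop is held roughly level above the bin, with its nose edge at about (97,250) in the left crop. I'll use depth to measure its attitude and position against the bin.

```bash
cat > run4.py <<'E'
from fit import *
import sys
tag=sys.argv[1]
s=bot.read_state();M=R.from_rotvec(s["tcp_rot"]).as_matrix();g=s["tool_pos"]-.019*M[:,2];yw=np.arctan2(M[1,0],M[0,0])
fx=np.array([np.cos(yw),np.sin(yw),0]);fy=np.array([-np.sin(yw),np.cos(yw),0])
o=g+.092*fx-[0,0,.063]; print("expected origin",o.round(4))
masks={}
for n in("scene","top"):
    z=np.load(f"{n}_{tag}.npz");W=cloud(n,z["d"]);r=W-o;l=np.stack([r@fx,r@fy,r[...,2]],-1)
    H=hsv(z["p"]).astype(int)
    q=(abs(l[...,0]-.0)<.07)&(abs(l[...,1])<.06)&(abs(l[...,2]-.01)<.035)&(H[...,1]<90)
    q[np.isnan(W[...,0])]=0
    f=(abs(l[...,0])<.034)&(abs(l[...,1])<.03)&(abs(l[...,2])<.03)&(H[...,1]<90)
    A=l[f];c,*_=np.linalg.lstsq(np.c_[A[:,:2],np.ones(len(A))],A[:,2],rcond=None)
    print(n,len(A),"floor slope x,y (up to nose +)",c.round(4),"resid",np.std(A[:,2]-np.c_[A[:,:2],np.ones(len(A))]@c).round(4))
    masks[n]=biggest(q)
    print(n,"x",np.percentile(l[q][:,0],[1,99]).round(4),"y",np.percentile(l[q][:,1],[1,99]).round(4))
P=[box(-.042,.042,-.038,.038,0,.002),box(-.042,.036,.036,.038,0,.027),box(-.042,.036,-.038,-.036,0,.027),box(-.042,-.04,-.038,.038,0,.027)]
x,f=fit({"scene":masks["scene"]},lambda x:[T(p,x[0],x[1],o[2],x[2]) for p in P],[o[0],o[1],yw],[.006,.006,.03])
print("scene fit",x.round(4),f,masks["scene"].sum(),"err fwd,left,yaw",((x[:2]-o[:2])@fx[:2]).round(4),((x[:2]-o[:2])@fy[:2]).round(4),(x[2]-yw).round(4))
E
python3 run4.py a
```

```text
expected origin [0.534  0.2394 0.1006]
scene 259 floor slope x,y (up to nose +) [-0.009  -0.0102  0.0008] resid 0.0024
scene x [-0.0499  0.0413] y [-0.0347  0.0413]
top 287 floor slope x,y (up to nose +) [-0.0445 -0.0097 -0.0007] resid 0.0049
top x [-0.036   0.0453] y [-0.0395  0.0367]
scene fit [0.5312 0.2387 1.8564] 52.192156862745094 606.0 err fwd,left,yaw 0.0 0.0028 0.0284
```

Emit:
step_arm:
  motion:
    - [0, 0, 0, 2, 0.7]
    - [0, 0, 0, 4, 0.7]
    - [0, 0, 0, 6, 0.7]
    - [0, 0, 0, 7.5, 0.7]
    - [0, 0, 0, 8.3, 0.7]
    - [0, 0, 0, 8.8, 0.7]
    - [0, 0, 0, 9.1, 0.7]
    - [0, 0, 0, 9.3, 0.7]
    - [0, 0, 0, 9.4, 0.7]
    - [0, 0, 0, 9.4, 0.7]

```text
time: 5.6
tool_pos: [0.5568, 0.1506, 0.05]
tcp_rot: [1.932, 2.476, 0.002]
wrist_force: [-2.2, -1.3, 4.0]
width: 0.198
grip_force: 60.5
```

Emit:
step_arm:
  motion:
    - [0, 0.5, 0, 0, 0]
    - [0, 1.2, 0, 0, 0]
    - [0, 2, 0, 0, 0]
    - [0, 2.8, 0, 0, 0]
    - [0, 3.6, 0, 0, 0]
    - [0, 4.4, 0, 0, 0]
    - [0, 5.2, 0, 0, 0]
    - [0, 6, 0, 0, 0]
    - [0, 6.6, 0, 0, 0]
    - [0, 7.2, 0, 0, 0]
    - [0, 7.7, 0, 0, 0]
    - [0, 8.2, 0, 0, 0]
    - [0, 8.6, 0, 0, 0]
    - [0, 9, 0, 0, 0]
    - [0, 9.4, 0, 0, 0]
    - [0, 9.7, 0, 0, 0]
    - [0, 10, 0, 0, 0]
    - [0, 10.3, 0, 0, 0]
    - [0, 10.5, 0, 0, 0]

```text
time: 7.5
tool_pos: [0.5325, 0.2517, 0.0503]
tcp_rot: [1.927, 2.475, 0.002]
wrist_force: [3.9, -12.3, 6.9]
width: 0.202
grip_force: 60.8
```

```bash
python3 run3.py b
```

```text
7.5 [0.5325 0.2517 0.0503] yaw 1.8184 [  3.9 -12.3   6.9] 60.81290245056152
top crop origin [185 147]
scene crop origin [192 170]
```

View pics/b.png

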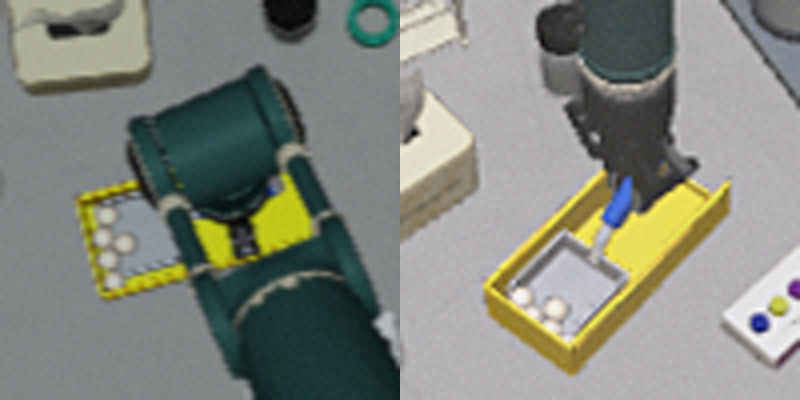

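Four balls are in a row against the back and the fifth is already on the pan. I'll keep pushing with a small side wiggle.

Emit:
step_arm:
  motion:
    - [0, 0.2, 0.2, 0, 0]
    - [0, 0.3, 0.4, 0, 0]
    - [0, 0.4, 0.4, 0, 0]
    - [0, 0.5, 0.2, 0, 0]
    - [0, 0.6, 0, 0, 0]
    - [0, 0.6, -0.2, 0, 0]
    - [0, 0.7, -0.4, 0, 0]
    - [0, 0.8, -0.4, 0, 0]
    - [0, 0.8, -0.2, 0, 0]
    - [0, 0.8, 0, 0, 0]

```text
time: 8.6
tool_pos: [0.5339, 0.2543, 0.0516]
tcp_rot: [1.918, 2.471, -0.003]
wrist_force: [7.7, -26.7, 11.3]
width: 0.202
grip_force: 64.9
```

```bash
python3 run3.py c
```

```text
8.6 [0.5339 0.2543 0.0516] yaw 1.8214 [  7.7 -26.7  11.3] 64.90551710128784
top crop origin [185 146]
scene crop origin [191 170]
```

View pics/c.png

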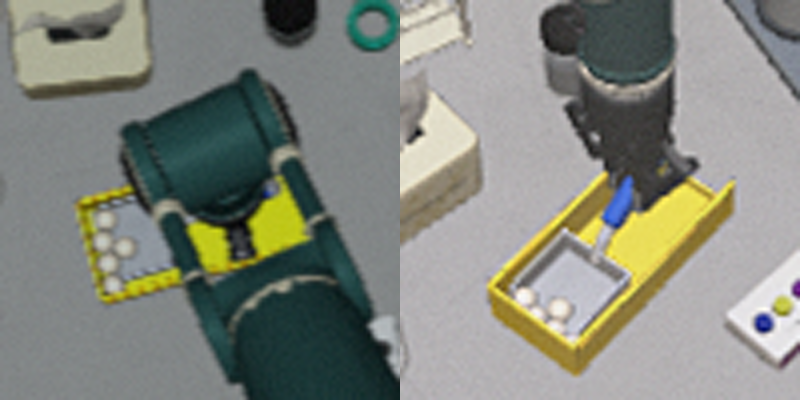

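Emit:
step_arm:
  motion:
    - [0, 0.2, 0, 0.2, 0]
    - [0, 0.4, 0, 0.3, 0]
    - [0, 0.6, -0.2, 0.3, 0]
    - [0, 0.7, -0.4, 0.3, 1]
    - [0, 0.8, -0.4, 0.3, 2]
    - [0, 0.8, 0, 0.3, 0]
    - [0, 0.8, 0.4, 0.3, -2]
    - [0, 0.8, 0.4, 0.3, -2]
    - [0, 0.8, 0, 0.3, 0]
    - [0, 0.8, 0, 0.3, 0]
  force: 100

```text
time: 9.7
tool_pos: [0.5354, 0.2562, 0.0514]
tcp_rot: [1.908, 2.467, -0.008]
wrist_force: [15.7, -50.3, 25.9]
width: 0.194
grip_force: 104.1
```

```bash
python3 run3.py d
python3 - <<'E'
from h import *
b=np.array([.5205,.287]);y=1.829;A=np.array([[np.cos(y),np.sin(y)],[-np.sin(y),np.cos(y)]])
for n in("top","scene"):
    z=np.load(n+"_d.npz");p=z["p"];W=cloud(n,z["d"]);H=hsv(p).astype(int)
    r=(W[...,:2]-b)@A.T*1000
    q=(r[...,0]>50)&(r[...,0]<108)&(abs(r[...,1])<46)&(H[...,1]<60)&(W[...,2]>.017)&(W[...,2]<.05)&(H[...,2]>150)
    nn,l,st,ce=cv2.connectedComponentsWithStats(q.astype(np.uint8),connectivity=4)
    for i in range(1,nn):
        if st[i,4]>4:print(n,st[i],r[l==i].mean(0).round(0),W[l==i][:,2].max().round(4))
E
```

```text
9.7 [0.5354 0.2562 0.0514] yaw 1.8252 [ 15.7 -50.3  25.9] 104.10695557446047
top crop origin [184 146]
scene crop origin [190 170]
top [208 199   5   4  15] [ 91. -29.] 0.0355
top [209 204   4   5  15] [96. -9.] 0.0346
top [214 206   4   4  15] [79.  3.] 0.0366
top [210 210   4   4  13] [97. 13.] 0.0357
top [211 215   4   4  13] [98. 33.] 0.0342
scene [218 239  18  16  96] [84. -2.] 0.0482
scene [239 245   4   4   7] [58. 36.] 0.0354
```

View pics/d.png

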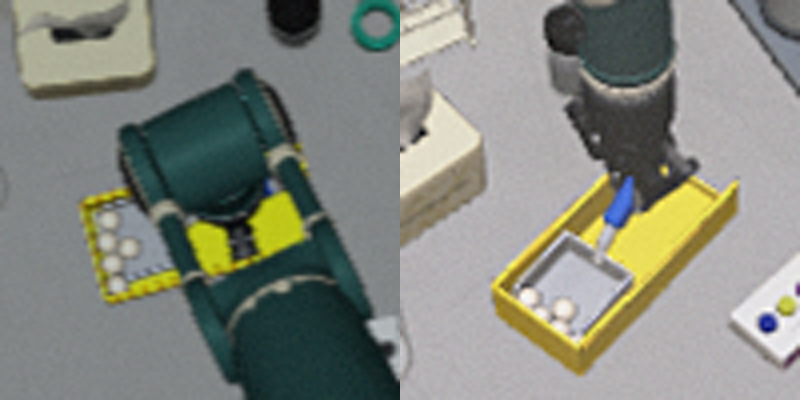

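```bash
python3 run4.py d
python3 - <<'E'
from fit import *
z=np.load("scene_d.npz");p=z["p"]
im=cv2.resize(p[228:268,210:258,::-1],None,fx=12,fy=12,interpolation=cv2.INTER_CUBIC)
# predicted pan (expected) outline + bin back inner edge, bin y
s=bot.read_state();M=R.from_rotvec(s["tcp_rot"]).as_matrix();g=s["tool_pos"]-.019*M[:,2];yw=np.arctan2(M[1,0],M[0,0])
o=g+.092*np.array([np.cos(yw),np.sin(yw),0])-[0,0,.063];o[:2]+=[-.0016,-.0021]
def line(P,col):
    q=((proj("scene",P)-[210,228]+.5)*12).astype(int)
    cv2.polylines(im,[q],False,col,1)
line(T(np.array([[-.042,.038,.027],[-.042,-.038,.027]]),*o,yw),(0,0,255))
line(T(np.array([[-.042,.038,0],[.042,.038,0],[.042,-.038,0],[-.042,-.038,0]]),*o,yw),(255,0,0))
line(T(np.array([[-.1,.045,.052],[.106,.045,.052],[.106,-.045,.052],[-.1,-.045,.052]]),.5189,.2849,0,1.831),(0,255,0))
line(T(np.array([[-.1,.045,.004],[.106,.045,.004],[.106,-.045,.004],[-.1,-.045,.004]]),.5189,.2849,0,1.831),(0,160,0))
cv2.imwrite("pics/d2.png",im)
E
```

```text
expected origin [0.5119 0.3456 0.0074]
scene 259 floor slope x,y (up to nose +) [ 0.3218 -0.0325  0.0062] resid 0.0059
scene x [-0.0526  0.0692] y [-0.0575  0.0594]
top 174 floor slope x,y (up to nose +) [ 0.2762 -0.0086  0.001 ] resid 0.0086
top x [-0.0468  0.0694] y [-0.0587  0.0586]
scene fit [0.5155 0.3343 1.8423] 103.078431372549 510.0 err fwd,left,yaw -0.0118 -0.0006 0.0164
```

View pics/d2.png

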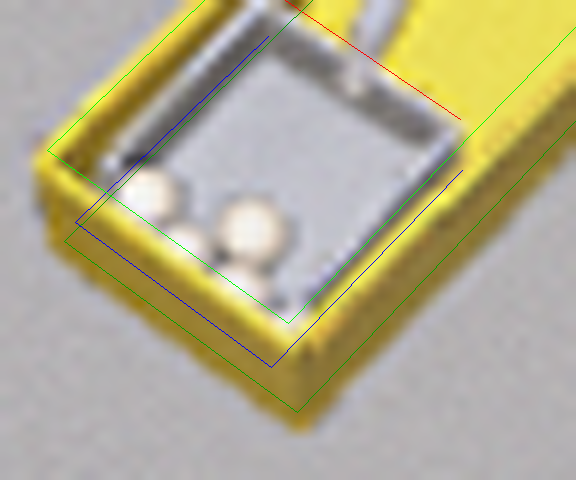

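The overlay shows the pan pressed against the bin's right side, with the fifth ball blocked in the left corner. I'll back off, shift left and push again.

Emit:
step_arm:
  motion:
    - [0, -0.5, 0, 0, 0]
    - [0, -1, 0, -0.1, 0]
    - [0, -1.5, 0, -0.2, 0]
    - [0, -1.9, 0, -0.2, 0]
    - [0, -2.2, -0.2, -0.2, 0]
    - [0, -2.4, -0.6, -0.2, 0]
    - [0, -2.4, -1, -0.2, 0]
    - [0, -2.3, -1.2, -0.2, 0]
    - [0, -2.0, -1.2, -0.2, 0]
    - [0, -1.7, -1.2, -0.2, 0]
    - [0, -1.4, -1.2, -0.2, 0]
    - [0, -1.1, -1.2, -0.2, 0]
    - [0, -0.8, -1.1, -0.2, 0]
    - [0, -0.6, -1, -0.2, 0]
    - [0, -0.4, -0.9, -0.2, 0]
    - [0, -0.3, -0.8, -0.2, 0]

```text
time: 11.4
tool_pos: [0.5204, 0.2556, 0.0502]
tcp_rot: [1.922, 2.475, -0.017]
wrist_force: [-1.8, -34.9, 27.3]
width: 0.193
grip_force: 100.6
```

```bash
cat > run5.py <<'E'
from h import *
import sys
t=sys.argv[1]
b=np.array([.5205,.287]);y=1.829;A=np.array([[np.cos(y),np.sin(y)],[-np.sin(y),np.cos(y)]])
s=bot.read_state();print(s["time"],s["tool_pos"].round(4),s["wrist_force"].round(1),"tcp in bin mm",((A@(s["tool_pos"][:2]-b))*1000).round(1))
z=np.load(f"top_{t}.npz");p=z["p"];W=cloud("top",z["d"]);H=hsv(p).astype(int)
r=(W[...,:2]-b)@A.T*1000
q=(r[...,0]>0)&(r[...,0]<112)&(abs(r[...,1])<50)&(H[...,1]<60)&(W[...,2]>.014)&(W[...,2]<.12)&(H[...,2]>150)
nn,l,st,ce=cv2.connectedComponentsWithStats(q.astype(np.uint8),connectivity=4)
for i in range(1,nn):
    if st[i,4]>4:print(st[i],r[l==i].mean(0).round(0),W[l==i][:,2].max().round(4))
E
python3 run3.py e >/dev/null; python3 run5.py e
```

```text
11.5 [0.5204 0.2556 0.0502] [ -2.6 -31.2  25.1] tcp in bin mm [-30.3   8.1]
[213 201   5   4  15] [ 76. -17.] 0.0312
[209 204   4   4  13] [ 96. -11.] 0.0342
[210 209   4   5  16] [97. 11.] 0.036
[215 209   5   4  14] [75. 15.] 0.0381
[211 215   5   4  15] [98. 32.] 0.0321
```

View pics/e.png

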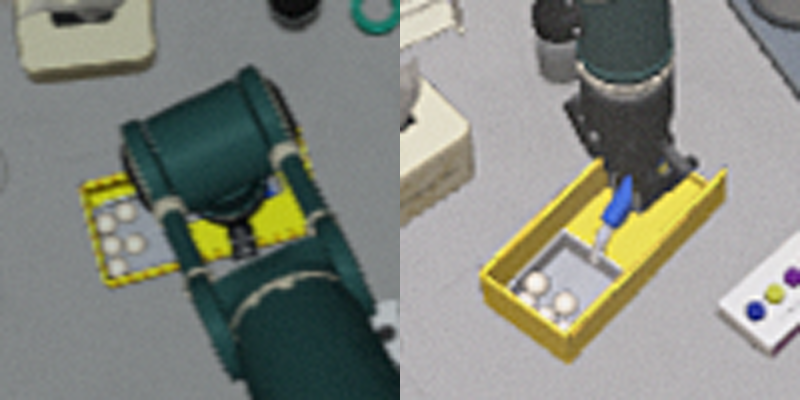

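All five balls are now within the pan, two of them well inside. I've used all my picture views, so I go by numbers from here. Next I press the grip down over the heel to raise the nose.

Emit:
step_arm:
  motion:
    - [0, 0, 0, 0.1, 0]
    - [0, -0.1, 0, 0.3, 0]
    - [0, -0.2, 0, 0.5, 0]
    - [0, -0.3, 0, 0.7, 0]
    - [0, -0.5, 0, 0.9, 0]
    - [0, -0.6, 0, 1.1, 0]
    - [0, -0.8, 0, 1.3, 0]
    - [0, -0.9, 0, 1.5, 0]
    - [0, -1, 0, 1.6, 0]
    - [0, -1.1, 0, 1.7, 0]
    - [0, -1.1, 0, 1.7, 0]
    - [0, -1.1, 0, 1.7, 0]
  force: 45

```text
time: 12.7
tool_pos: [0.5265, 0.2492, 0.0366]
tcp_rot: [1.922, 2.474, 0.001]
wrist_force: [-1.5, -21.9, 33.5]
width: 0.191
grip_force: 103.6
```

```bash
python3 run3.py f; python3 run5.py f; python3 run4.py f
```

```text
12.7 [0.5265 0.2492 0.0366] yaw 1.8204 [ -1.5 -21.9  33.5] 103.64274501800537
top crop origin [186 149]
scene crop origin [193 173]
12.8 [0.5265 0.2493 0.0367] [ -1.7 -21.7  32.9] tcp in bin mm [-38.    3.8]
[217 198   5   8  21] [ 60. -20.] 0.0404
[208 201  19  18 122] [84.  8.] 0.0456
[221 202   4   5  14] [48. -4.] 0.0371
[225 207   4   4  10] [39. 16.] 0.0366
expected origin [ 0.5037  0.3385 -0.0073]
scene 157 floor slope x,y (up to nose +) [0.0898 0.0166 0.0225] resid 0.003
scene x [-0.0637  0.069 ] y [-0.0553  0.0593]
top 123 floor slope x,y (up to nose +) [0.0615 0.0004 0.0204] resid 0.0049
top x [-0.0602  0.0695] y [-0.0425  0.0592]
scene fit [0.5215 0.3299 1.7708] 121.2 454.0 err fwd,left,yaw -0.0128 -0.0152 -0.0496
```

```bash
cat > run6.py <<'E'
from h import *
import sys
t=sys.argv[1];n=sys.argv[2] if len(sys.argv)>2 else "top"
o=np.array([.5205,.287]);y=1.829
if len(sys.argv)>3: o=np.array([float(sys.argv[3]),float(sys.argv[4])]);y=float(sys.argv[5])
A=np.array([[np.cos(y),np.sin(y)],[-np.sin(y),np.cos(y)]])
z=np.load(f"{n}_{t}.npz");p=z["p"].astype(int);W=cloud(n,z["d"])
r=(W[...,:2]-o)@A.T*1000
# warm-white test: balls are slightly warm (R>B), pan is bluish
q=(r[...,0]>-10)&(r[...,0]<115)&(abs(r[...,1])<52)&(p[...,0]>150)&(p[...,0]-p[...,2]>5)&(p[...,0]-p[...,2]<70)
nn,l,st,ce=cv2.connectedComponentsWithStats(q.astype(np.uint8),connectivity=4)
for i in range(1,nn):
    if st[i,4]>3:print(st[i],ce[i].round(1),r[l==i].mean(0).round(0),"z",W[l==i][:,2].max().round(4),p[l==i].mean(0).round(0))
E
python3 run6.py f; python3 run6.py f scene
```

```text
[217 198   5   5  16] [218.9 199.7] [ 58. -23.] z 0.0404 [176. 175. 162.]
[228 199   3   2   4] [228.8 199.8] [ 8. 43.] z 0.4306 [161. 160. 144.]
[221 202   5   5  14] [222.8 203.7] [47. -1.] z 0.4241 [175. 173. 161.]
[225 207   4   4   9] [226.3 208.2] [39. 16.] z 0.0366 [171. 171. 158.]
[221 210   5   4  15] [223.1 211.5] [54. 25.] z 0.0445 [171. 170. 157.]
[231 152  16   9  32] [238.6 154.8] [21. 19.] z 0.4237 [173. 167. 155.]
[247 153   6   8  19] [249.  155.9] [12. 48.] z 0.4298 [189. 182. 169.]
[240 191  12   6  24] [245.2 194.4] [-4. 13.] z 0.2368 [173. 165. 153.]
[226 232  19  16 127] [235.6 239.2] [44.  2.] z 0.0377 [210. 201. 191.]
[239 232   3   2   4] [240.2 232.8] [17.  0.] z 0.0382 [200. 194. 181.]
[218 241   2   3   4] [218.8 242. ] [ 91. -34.] z 0.0382 [162. 151. 130.]
```

At least four balls, probably all five, have rolled to the back of the tilted pan. Lifting.

Emit:
step_arm:
  motion:
    - [0, -0.2, 0, -0.3, 0]
    - [0, -0.4, 0, -0.8, 0]
    - [0, -0.5, 0, -1.4, 0]
    - [0, -0.5, 0, -2.1, 0]
    - [0, -0.5, 0, -2.9, 0]
    - [0, -0.5, 0, -3.8, 0]
    - [0, -0.5, 0, -4.8, 0]
    - [0, -0.5, 0, -5.8, 0]
    - [0, -0.5, 0, -7, 0]
    - [0, -0.5, 0, -8.2, 0]
    - [0, -0.5, 0, -9.4, 0]
    - [0, -0.5, 0, -10.6, 0]
    - [0, -0.5, 0, -11.8, 0]
    - [0, -0.5, 0, -13, 0]
    - [0, -0.5, 0, -14, 0]
    - [0, -0.5, 0, -14.8, 0]
    - [0, -0.5, 0, -15.4, 0]
    - [0, -0.5, 0, -15.8, 0]
    - [0, -0.5, 0, -16, 0]
    - [0, -0.5, 0, -16, 0]
  force: 100

```text
time: 14.8
tool_pos: [0.5233, 0.2475, 0.1902]
tcp_rot: [-1.932, -2.477, 0.0]
wrist_force: [-0.1, 0.7, -3.4]
width: 0.194
grip_force: 98.2
```

```bash
python3 run3.py g; python3 run6.py g; echo; python3 run6.py g scene; python3 run4.py g
```

```text
14.8 [0.5233 0.2475 0.1902] yaw 1.8166 [-0.1  0.7 -3.4] 98.22630286216736
top crop origin [184 144]
scene crop origin [193 145]
[214 193   5   5  18] [215.9 194.9] [ 56. -20.] z 0.1892 [173. 171. 157.]
[225 195   4   2   5] [226.4 195.4] [ 7. 50.] z 0.5718 [170. 168. 151.]
[218 197   5   5  16] [220.  199.4] [46. -1.] z 0.1881 [178. 175. 163.]
[222 202   4   5  12] [223.8 203.9] [37. 18.] z 0.1913 [174. 173. 159.]
[218 206   5   5  19] [219.9 207.9] [54. 29.] z 0.1945 [174. 172. 159.]

[229 102  18  11  35] [238.2 105.6] [17. 24.] z 0.5769 [174. 167. 154.]
[226 103   3   2   4] [227.  103.5] [22. -7.] z 0.5685 [156. 148. 138.]
[240 156   8   4  14] [243.5 157.8] [-4. 14.] z 0.3877 [164. 156. 146.]
[224 205  20  18 147] [233.8 212.6] [44.  5.] z 0.1951 [206. 196. 186.]
expected origin [0.5007 0.3367 0.1458]
scene 189 floor slope x,y (up to nose +) [0.0448 0.0101 0.022 ] resid 0.0032
scene x [-0.0373  0.0489] y [-0.0359  0.04  ]
top 153 floor slope x,y (up to nose +) [ 0.0735 -0.0491  0.0201] resid 0.0047
top x [-0.0223  0.0541] y [-0.0404  0.0343]
scene fit [0.5103 0.3347 1.8179] 49.219607843137254 667.0 err fwd,left,yaw -0.0043 -0.0089 0.0012
```

Five balls appear to be carried, and the wrist load rose by about 1.8 N. Now a smooth transfer to the jar.

Emit:
step_arm:
  motion:
    - [0, -0.5, 0, -0.5, 0.4]
    - [0, -1.6, -0.1, -1.2, 1.3]
    - [0, -3.3, -0.1, -2, 2.7]
    - [0, -5.6, -0.2, -2.8, 4.5]
    - [0, -8.2, -0.4, -3.5, 6.6]
    - [0, -10.8, -0.5, -4, 8.7]
    - [0, -13.4, -0.6, -4, 10.8]
    - [0, -16, -0.7, -4, 12.9]
    - [0, -18.6, -0.8, -4, 15]
    - [0, -21.1, -0.9, -4, 17]
    - [0, -23.7, -1, -4, 19.1]
    - [0, -26.3, -1.1, -4, 21.2]
    - [0, -28.9, -1.3, -4, 23.3]
    - [0, -31.5, -1.4, -4, 25.4]
    - [0, -34.1, -1.5, -4, 27.5]
    - [0, -36.7, -1.6, -4, 29.6]
    - [0, -39, -1.7, -4, 31.4]
    - [0, -40.7, -1.8, -4, 32.8]
    - [0, -41.8, -1.8, -4, 33.7]
    - [0, -42.2, -1.8, -4, 34.1]

```text
time: 16.9
tool_pos: [0.6086, -0.1676, 0.2306]
tcp_rot: [2.575, 1.799, 0.0]
wrist_force: [-0.0, -0.6, -3.1]
width: 0.191
grip_force: 98.2
```

Emit:
step_arm:
  motion:
    - [0, 0, 0, 0.3, 0]
    - [0, 0, 0, 0.8, 0]
    - [0, 0, 0, 1.6, 0]
    - [0, 0, 0, 2.5, 0]
    - [0, 0, 0, 3.4, 0]
    - [0, 0, 0, 4.3, 0]
    - [0, 0, 0, 5, 0]
    - [0, 0, 0, 5.5, 0]
    - [0, 0, 0, 5.7, 0]
    - [0, 0, 0, 5.7, 0]
    - [0, 0, 0, 5.7, 0]

```text
time: 18.0
tool_pos: [0.6089, -0.1663, 0.1737]
tcp_rot: [2.573, 1.801, 0.001]
wrist_force: [-0.4, -0.3, -2.8]
width: 0.192
grip_force: 98.2
```

```bash
python3 run3.py i; python3 run6.py i top .6110 -.1676 1.222;echo; python3 run6.py i scene .611 -.1676 1.222; python3 run4.py i
```

```text
18.0 [ 0.6089 -0.1663  0.1737] yaw 1.2214 [-0.4 -0.3 -2.8] 98.17894220352173
top crop origin [302 119]
scene crop origin [270  85]
[362 152   6   4  14] [364.9 153.4] [53. 45.] z 0.555 [166. 164. 147.]
[334 154   5   5  17] [335.7 156.1] [ 97. -22.] z 0.1739 [175. 173. 159.]
[340 156   4   5  14] [341.4 158.3] [ 76. -22.] z 0.1693 [178. 176. 161.]
[335 160   5   5  16] [336.8 162.2] [87. -2.] z 0.1717 [176. 174. 160.]
[330 166  11   6  35] [335.3 168.5] [84. 21.] z 0.1747 [173. 171. 158.]

[327  40   3   5   7] [328.  42.] [57. 16.] z 0.5604 [186. 177. 163.]
[333  47   3   2   4] [334.2  47.8] [50. 47.] z 0.5544 [196. 190. 177.]
[332  49   1   4   4] [332.   50.5] [57. 49.] z 0.5502 [168. 160. 147.]
[323  91   2   4   5] [323.4  92.6] [36. -1.] z 0.3725 [153. 146. 137.]
[327  96   8   3  14] [330.9  97.2] [23. 31.] z 0.3746 [161. 152. 141.]
[337  97   3   2   5] [338.2  97.6] [ 0. 40.] z 0.3729 [167. 157. 144.]
[299 137  14  11  72] [305.  141.4] [83.  1.] z 0.1789 [211. 202. 192.]
[312 138   3   3   5] [313.  139.2] [52.  4.] z 0.1754 [178. 172. 170.]
expected origin [ 0.6405 -0.0798  0.13  ]
scene 86 floor slope x,y (up to nose +) [0.0552 0.016  0.0221] resid 0.0066
scene x [-0.0408  0.0478] y [-0.0388  0.0552]
top 176 floor slope x,y (up to nose +) [ 0.0261 -0.0012  0.0209] resid 0.0053
top x [-0.0319  0.0554] y [-0.0375  0.0548]
scene fit [ 0.6561 -0.0911  1.1909] 41.831372549019605 421.0 err fwd,left,yaw -0.0052 -0.0185 -0.0306
```

All five balls are on the pan over the jar. I'll relax the grip so the scoop pivots nose-down.

Emit:
step_arm:
  motion:
    - [0, 0, 0, 0, 0]
    - [0, 0, 0, 0, 0]
    - [0, 0, 0, 0, 0]
    - [0, 0, 0, 0, 0]
    - [0, 0, 0, 0, 0]
  force: 20

```text
time: 18.6
tool_pos: [0.6086, -0.1661, 0.1733]
tcp_rot: [-2.574, -1.802, 0.0]
wrist_force: [1.0, 0.7, -2.4]
width: 0.193
grip_force: 98.2
```

```bash
python3 run3.py j; python3 run6.py j top .6110 -.1676 1.222; python3 run4.py j
```

```text
18.6 [ 0.6086 -0.1661  0.1733] yaw 1.2215 [ 1.   0.7 -2.4] 98.19628715515137
top crop origin [302 120]
scene crop origin [270  85]
[362 152   6   4  14] [364.9 153.6] [52. 45.] z 0.5566 [164. 162. 144.]
[334 154   5   5  17] [335.7 156.1] [ 97. -22.] z 0.1759 [175. 173. 159.]
[340 157   4   4  13] [341.3 158.5] [ 75. -21.] z 0.1696 [182. 181. 166.]
[335 160   5   5  18] [336.8 162.2] [87. -3.] z 0.1745 [174. 172. 159.]
[330 166  11   6  37] [335.3 168.5] [85. 21.] z 0.1791 [174. 173. 159.]
expected origin [ 0.64   -0.0797  0.1292]
scene 80 floor slope x,y (up to nose +) [0.0171 0.0605 0.0234] resid 0.0034
scene x [-0.0397  0.0479] y [-0.0395  0.0554]
top 168 floor slope x,y (up to nose +) [ 0.0345 -0.0376  0.02  ] resid 0.0064
top x [-0.0312  0.0555] y [-0.0388  0.0565]
scene fit [ 0.6547 -0.0903  1.1869] 40.5843137254902 419.0 err fwd,left,yaw -0.005 -0.0174 -0.0346
```

Emit:
step_arm:
  motion:
    - [0, 0, 0, 0.5, 0]
    - [0, 0, 0, 1, 0]
    - [0, 0, 0, 1.2, 0]
    - [1.74, 0, 0, 1.2, 0]
    - [1.74, 0, 0, 1.2, 0]
    - [1.74, 0, 0, 1.2, 0]
  force: 20

```text
time: 19.3
tool_pos: [0.6087, -0.1661, 0.1615]
tcp_rot: [2.573, 1.802, 0.0]
wrist_force: [1.1, 0.1, -2.4]
width: 0.207
grip_force: 32.5
```

```bash
python3 run3.py k; python3 run6.py k top .6110 -.1676 1.222; python3 run4.py k|head -3
```

```text
19.3 [ 0.6087 -0.1661  0.1615] yaw 1.2215 [ 1.1  0.1 -2.4] 32.493016719818115
top crop origin [301 120]
scene crop origin [269  87]
[362 153   6   4  15] [364.3 154.4] [52. 45.] z 0.5497 [164. 162. 144.]
[333 155   5   5  16] [335.2 156.9] [ 97. -22.] z 0.1633 [174. 172. 157.]
[339 157   4   5  15] [340.6 159.1] [ 76. -22.] z 0.1562 [176. 172. 159.]
[335 161   4   5  14] [336.5 163. ] [86. -2.] z 0.1598 [176. 175. 160.]
[336 167   4   5  15] [337.6 168.9] [75. 16.] z 0.1633 [175. 174. 160.]
[330 168   5   4  15] [331.9 169.7] [94. 26.] z 0.1621 [175. 174. 160.]
expected origin [ 0.6402 -0.0797  0.1175]
scene 87 floor slope x,y (up to nose +) [ 0.3128 -0.2046  0.0147] resid 0.0134
scene x [-0.0393  0.0484] y [-0.0394  0.0579]
```

Emit:
step_arm:
  motion:
    - [1.76, 0, 0, 0, 0]
    - [1.76, 0, 0, 0, 0]
    - [1.77, 0, 0, 0, 0]
    - [1.77, 0, 0, 0, 0]

```text
time: 19.8
tool_pos: [0.6086, -0.1661, 0.1613]
tcp_rot: [2.574, 1.802, 0.0]
wrist_force: [0.3, 0.5, -2.5]
width: 0.21
grip_force: 16.3
```

```bash
python3 run3.py l; python3 run6.py l top .6110 -.1676 1.222; python3 run4.py l|head -3
```

```text
19.8 [ 0.6086 -0.1661  0.1613] yaw 1.2215 [ 0.3  0.5 -2.5] 16.260657906532288
top crop origin [301 120]
scene crop origin [269  87]
[362 153   5   3  12] [363.8 154.1] [53. 45.] z 0.549 [165. 163. 146.]
[334 156   5   5  18] [335.9 158.1] [ 93. -21.] z 0.1508 [170. 167. 154.]
[340 158   4   5  14] [341.5 160. ] [ 71. -22.] z 0.1464 [175. 173. 159.]
[336 162   4   5  15] [337.4 163.9] [81. -3.] z 0.1484 [176. 173. 159.]
[337 168   4   5  16] [338.5 169.8] [70. 16.] z 0.1545 [175. 172. 158.]
[331 169   4   4  13] [332.6 170.5] [90. 26.] z 0.1467 [177. 175. 161.]
expected origin [ 0.6401 -0.0797  0.1173]
scene 172 floor slope x,y (up to nose +) [-0.351   0.0065  0.0114] resid 0.0067
scene x [-0.0517  0.0592] y [-0.0404  0.0567]
```

Emit:
step_arm:
  motion:
    - [1.775, 0, 0, 0, 0]
    - [1.775, 0, 0, 0, 0]
    - [1.775, 0, 0, 0, 0]

```text
time: 20.2
tool_pos: [0.6087, -0.1661, 0.1614]
tcp_rot: [2.574, 1.802, 0.0]
wrist_force: [-1.3, -0.3, -2.1]
width: 0.204
grip_force: 14.0
```

```bash
python3 run3.py m; python3 run6.py m top .6110 -.1676 1.222; python3 run4.py m|head -3
```

```text
20.2 [ 0.6087 -0.1661  0.1614] yaw 1.2215 [-1.3 -0.3 -2.1] 14.015781730413437
top crop origin [301 120]
scene crop origin [269  87]
[362 153   5   4  14] [364.1 154.3] [52. 45.] z 0.546 [164. 163. 145.]
[331 157   5   5  15] [332.7 159. ] [101. -22.] z 0.1226 [174. 172. 159.]
[337 159   5   4  15] [338.7 160.6] [ 78. -23.] z 0.1269 [177. 175. 162.]
[332 163   5   4  18] [334.  164.7] [89. -3.] z 0.1258 [176. 174. 161.]
[334 169   5   4  16] [335.6 170.6] [77. 16.] z 0.1262 [175. 174. 161.]
[327 170   5   4  18] [329.2 171.5] [98. 27.] z 0.1232 [176. 174. 162.]
expected origin [ 0.6401 -0.0796  0.1174]
scene 148 floor slope x,y (up to nose +) [-0.0536  0.0712 -0.0099] resid 0.0083
scene x [-0.0626  0.0575] y [-0.0406  0.0572]
```

Emit:
step_arm:
  motion:
    - [1.76, 0, 0, 0, 0]
    - [1.74, 0, 0, 0, 0]
    - [1.74, 0, 0, 0, 0]
    - [1.74, 0, 0, 0, 0]
    - [1.74, 0, 0, 0, 0]

```text
time: 20.8
tool_pos: [0.6087, -0.1662, 0.1614]
tcp_rot: [2.574, 1.801, 0.0]
wrist_force: [1.0, -0.5, -0.4]
width: 0.214
grip_force: 17.3
```

```bash
python3 run3.py n; python3 run6.py n top .6110 -.1676 1.222; sed 's/r\[...,0\]<115/r[...,0]<190/' run6.py > run6b.py; echo; python3 run6b.py n top .6110 -.1676 1.222; echo; python3 run6b.py n scene .6110 -.1676 1.222
```

```text
20.8 [ 0.6087 -0.1662  0.1614] yaw 1.2214 [ 1.  -0.5 -0.4] 17.26100206375122
top crop origin [301 120]
scene crop origin [269  87]
[361 153   7   4  16] [364.1 154.4] [52. 45.] z 0.5485 [163. 161. 144.]

[361 153   7   4  16] [364.1 154.4] [52. 45.] z 0.5485 [163. 161. 144.]
[315 158   6   9  27] [317.7 161.7] [147.  -9.] z 0.062 [173. 171. 158.]
[311 162   5  10  28] [313.  165.9] [159.  14.] z 0.0764 [173. 171. 157.]

[328  49   2   3   4] [328.8  49.8] [57. 28.] z 0.5409 [166. 156. 146.]
[332  51   6   3  10] [333.9  51.7] [50. 49.] z 0.5449 [192. 185. 171.]
[329 100   8   2  12] [331.8 100.7] [19. 34.] z 0.36 [166. 158. 146.]
[316 141   4   3   8] [317.5 142.2] [31.  5.] z 0.1571 [176. 169. 167.]
[284 163   5   3   9] [286.4 163.8] [151.  -2.] z 0.0933 [217. 210. 199.]
[291 165   4   3   8] [292.1 165.8] [130.   8.] z 0.0942 [210. 204. 197.]
```

Balls are in the jar. Regrip firmly, raise and count them.

Emit:
step_arm:
  motion:
    - [0, 0, 0, 0, 0]
    - [0, 0, 0, 0, 0]
    - [0, 0, 0, 0, 0]
    - [0, -0.5, 0, -1, 0]
    - [0, -1.5, 0, -3, 0]
    - [0, -3, 0, -6, 0]
    - [0, -6, 0, -9, 0]
    - [0, -9, 0, -11, 0]
    - [0, -11, 0, -12, 0]
    - [0, -12, 0, -12, 0]
    - [0, -12, 0, -12, 0]
    - [0, -12, 0, -12, 0]
  force: 60

```text
time: 22.1
tool_pos: [0.567, -0.2781, 0.28]
tcp_rot: [-2.572, -1.8, 0.001]
wrist_force: [-0.1, -1.2, -2.1]
width: 0.2
grip_force: 60.0
```

```bash
cat > run7.py <<'E'
from h import *
import sys
t=sys.argv[1]
s=bot.read_state();M=R.from_rotvec(s["tcp_rot"]).as_matrix();print(s["time"],s["tool_pos"].round(4),np.arctan2(M[1,0],M[0,0]).round(4),s["wrist_force"].round(1),s["width"],s["grip_force"])
for n in("top","scene"):
    p,d=bot.read_camera(n);np.savez(f"{n}_{t}.npz",p=p,d=d);W=cloud(n,d);p=p.astype(int)
    r=(W[...,:2]-[.65,-.0435])*1000
    q=(np.hypot(r[...,0],r[...,1])<52)&(p[...,0]>135)&(p[...,0]-p[...,2]>5)&(p[...,0]-p[...,2]<70)&(W[...,2]<.12)
    nn,l,st,ce=cv2.connectedComponentsWithStats(q.astype(np.uint8),connectivity=4)
    for i in range(1,nn):
        if st[i,4]>3:print(n,st[i],r[l==i].mean(0).round(0),"z",np.percentile(W[l==i][:,2],[10,90]).round(3))
E
python3 run7.py o; python3 run6.py o
```

```text
22.1 [ 0.567  -0.2781  0.28  ] 1.2212 [-0.1 -1.2 -2.1] 0.20004365972090027 59.97320294380188
top [315 158   5   4  15] [29. 13.] z [0.039 0.057]
top [311 162   5  11  37] [ 3. 29.] z [0.041 0.068]
top [323 170   6   5  20] [-18. -18.] z [0.038 0.054]
scene [284 163   5   3  10] [12. 21.] z [0.048 0.095]
```

Run:
```python
from h import *
z=np.load("top_o.npz");p=z["p"].astype(int);W=cloud("top",z["d"])
print("jar: R chan/10 & depth z")
for v in range(152,182): print(v," ".join("%2d%s"%(p[v,u,0]//10,"*" if p[v,u,0]-p[v,u,2]>5 else " ") for u in range(304,336)))
# any other warm-white blobs over table
q=(p[...,0]>140)&(p[...,0]-p[...,2]>7)&(p[...,0]-p[...,2]<40)&(W[...,2]<.3)&(W[...,0]>.3)&(W[...,0]<.8)&(abs(W[...,1])<.5)
nn,l,st,ce=cv2.connectedComponentsWithStats(q.astype(np.uint8))
for i in range(1,nn):
    if st[i,4]>6: print(st[i],W[l==i].mean(0).round(3))
```

```text
jar: R chan/10 & depth z
152 11   8   8   8   8   7   7   8   7   8   8   9  11  12  11  11  13  13  13  13  11   9  10  10  10   8   8   8   8   8   7   7 
153 11   9   8   8   8   8   8   8   8   9  11  12  13  13  12  12  13  14  14  13  12  12  12  12  11  10   9   8   8   7   5   4 
154 10   8   8   8   8   8   8   8  10  10  11  13  12  10   7   6   6   6   6   6   6   9  11  12  12  12  11  10   9   7   5   4 
155 10   7   8   8   8   7   7   9  10  12  12  10   7   5   5   5   4   5   5   5   5   6   5   8  11  12  11  11  10   8   7   7 
156 10   7   8   8   8   8   9  10  12  13  10   5   5   5   5   5   6   6   6   5   5   5   5   5   6   9  12  12  11  10   8   8 
157 10   8   7   8   8   8  11  13  13  10   5   6  10* 11* 11  11  13  12  11   9   6   5   5   5   5   6   9  12  11  10   9   8 
158 10   8   7   8   7   9  11  11   9   5   7  13* 17* 18* 17* 13  11  12  12  12  11   9   7   5   5   5   6  10  12  12  10   8 
159  9   8   8   8   6   8  12  12   9  10  13  16* 18* 19  18* 15* 12  12  12  12  12  12  10   7   5   5   5   7  10  11  10   9 
160  9   8   8   7 
[... 2403 characters left out ...]
   4   5   5   4   4   4   4   4   4   4   4   4   4   5   6   8   8   8   8   8   7 
179  8   8   8   8   8   8   8   8   6   4   4   4   4   4   5   4   4   4   6*  8*  6*  4   4   5   6   8   8   8   8   8   8   7 
180  8   8   8   8   8   8   8   8   8   8   6   5   4   4   4   4   4   8* 14* 16* 13*  7*  6   7   8   8   8   8   8   8   9   8 
181  8   8   8   8   8   8   8   8   8   8   8   8   6   5   3   4   6* 12* 16* 17* 16* 12*  8   8   8   8   8   8   8   8   8   7 
[187 140  35  28 672] [0.701 0.402 0.074]
[315 158   5   4  15] [ 0.679 -0.03   0.048]
[311 162   5  11  35] [ 0.652 -0.014  0.056]
[324 170   4   4  15] [ 0.632 -0.061  0.048]
[292 226  22  22 385] [0.385 0.029 0.016]
```

All five balls show in the jar. Returning the scoop to the mat.

Emit:
step_arm:
  motion:
    - [0, -1.5, -2.5, 0, -3]
    - [0, -4, -6, 1, -6]
    - [0, -6, -9.5, 4, -9]
    - [0, -7.1, -11.4, 8, -11.1]
    - [0, -7.1, -11.4, 11, -11.1]
    - [0, -7.1, -11.4, 13, -11.1]
    - [0, -7.1, -11.4, 14.5, -11.1]
    - [0, -7.1, -11.4, 16, -11.1]
    - [0, -7.1, -11.4, 17.5, -11.1]
    - [0, -7.1, -11.4, 19, -11.1]
    - [0, -7.1, -11.4, 20.2, -11.1]
    - [0, -7.1, -11.4, 21.2, -11.1]
    - [0, -7.1, -11.4, 22, -11.1]
    - [0, -7.1, -11.4, 22.6, -11.1]
    - [0, -7.1, -11.4, 23, -11.1]
    - [0, -7.1, -11.4, 23.1, -11.1]
    - [0, -7.1, -11.4, 23.1, -11.1]

```text
time: 23.9
tool_pos: [0.4379, -0.3085, 0.0518]
tcp_rot: [2.384, 2.039, 0.001]
wrist_force: [-1.2, -3.1, 5.0]
width: 0.208
grip_force: 58.3
```

```bash
python3 run3.py p; python3 run4.py p
```

```text
23.9 [ 0.4379 -0.3085  0.0518] yaw 1.4148 [-1.2 -3.1  5. ] 58.31281363964081
top crop origin [336 170]
scene crop origin [322 117]
expected origin [ 0.4519 -0.2172  0.0076]
scene 171 floor slope x,y (up to nose +) [-0.0089 -0.0033  0.0008] resid 0.0023
scene x [-0.0658  0.0688] y [-0.0582  0.059 ]
top 275 floor slope x,y (up to nose +) [-0.0566 -0.0123 -0.0007] resid 0.005
top x [-0.0682  0.0686] y [-0.0587  0.059 ]
scene fit [ 0.432  -0.1968  1.4322] 362.54117647058825 814.0 err fwd,left,yaw 0.017 0.0228 0.0175
```

Emit:
step_arm:
  motion:
    - [3, 0, 0, 0, 0]
    - [5, 0, 0, 0, 0]
    - [5, 0, 0, 0, 0]
    - [5, 0, 0, 0, 0]
    - [5, 0, 0, -1, 0]
    - [5, 0, 0, -4, 0]
    - [5, 0, 0, -8, 0]
    - [5, 0, 0, -12, 0]
    - [5, 0, 0, -12, 0]

```text
time: 24.9
tool_pos: [0.44, -0.3095, 0.1781]
tcp_rot: [2.377, 2.034, 0.004]
wrist_force: [0.3, -0.6, 0.5]
width: 0.582
grip_force: 0.0
```

```bash
python3 run3.py q; sed -e 's/z=np.load(n+"0.npz")/z=np.load(n+"_q.npz")/' run2.py > run2q.py; python3 run2q.py 2>/dev/null | grep scoop
```

```text
24.9 [ 0.44   -0.3095  0.1781] yaw 1.4153 [ 0.3 -0.6  0.5] 0.0
top crop origin [345 167]
scene crop origin [330  92]
scoop mask 519.0
scoop mask 343.0
scoop ['top', 'scene'] [ 0.453  -0.2425  1.3114] 579.6 [519, 343]
scoop ['top'] [ 0.4538 -0.2403  1.3282] 145.4 [519]
scoop ['scene'] [ 0.4485 -0.2819  1.692 ] 356.3 [343]
```

Emit:
step_arm:
  motion:
    - [5, 2, 0.5, -3, 0]
    - [5, 6, 1.5, -5, -8]
    - [5, 11, 3, -5, -16]
    - [5, 16, 4.5, -5, -24]
    - [5, 21, 5.5, -5, -32]
    - [5, 26, 6.7, -5, -40]
    - [5, 29.7, 7.6, -5, -48]
    - [5, 29.7, 7.6, -5, -56]
    - [5, 29.7, 7.6, -5, -61.6]
    - [5, 29.7, 7.6, -5, -61.6]
    - [5, 29.7, 7.6, -5, -61.6]

```text
time: 26.1
tool_pos: [0.5563, -0.0249, 0.2188]
tcp_rot: [-1.008, -2.973, 0.001]
wrist_force: [-0.2, 0.1, -0.8]
width: 0.586
grip_force: 0.0
```

```bash
python3 run3.py r; sed -e 's/z=np.load(n+"0.npz")/z=np.load(n+"_r.npz")/' run2.py > run2q.py; python3 run2q.py 2>/dev/null | grep -E "scoop|mat"; sed -e 's/z=np.load(n+"0.npz")/z=np.load(n+"_r.npz")/' run1.py > run1r.py; python3 run1r.py 2>/dev/null| grep knob
```

```text
26.1 [ 0.5563 -0.0249  0.2188] yaw 2.4879 [-0.2  0.1 -0.8] 0.0
top crop origin [263 132]
scene crop origin [252  98]
scoop mask 567.0
scoop mask 336.0
mat ['top', 'scene'] [ 0.4455 -0.2653  1.33  ] 459.1 [1386, 1114]
mat ['top'] [ 0.4463 -0.2646  1.3313] 388.2 [1386]
mat ['scene'] [ 0.4439 -0.2662  1.3428] 55.1 [1114]
scoop ['top', 'scene'] [ 0.4535 -0.2427  1.3074] 536.8 [567, 336]
scoop ['top'] [ 0.4545 -0.2392  1.3094] 98.0 [567]
scoop ['scene'] [ 0.4479 -0.2812  1.6932] 360.7 [336]
```

Emit:
step_arm:
  motion:
    - [5, -0.5, 0, 3, 0]
    - [5, -0.5, 0, 6, 0]
    - [5, -0.5, 0, 8, 0]
    - [5, -0.5, 0, 9.2, 0]
    - [5, -0.5, 0, 9.2, 0]
    - [5, -0.5, 0, 9.2, 0]
    - [0, -0.5, 0, 9.2, 0]
    - [0, -0.5, 0, 9.2, 0]
    - [0, -0.5, 0, 9.2, 0]
    - [0, -0.5, 0, 9.2, 0]
    - [0, -0.5, 0, 9.2, 0]
    - [0, -0.5, 0, 9.2, 0]
    - [0, -0.5, 0, 9.2, 0]
  force: 50

```text
time: 27.5
tool_pos: [0.561, -0.0295, 0.13]
tcp_rot: [1.004, 2.976, -0.004]
wrist_force: [-4.0, -4.4, 6.5]
width: 0.151
grip_force: 50.4
```

Emit:
step_arm:
  motion:
    - [0, 0, -0.1, 0, 0]
    - [0, 0, -0.1, 0, 6]
    - [0, 0, -0.1, 0, 12]
    - [0, 0, -0.1, 0.1, 18]
    - [0, 0, -0.1, 0.1, 24]
    - [0, 0, -0.1, 0.2, 30]
    - [0, 0, -0.1, 0.2, 36]
    - [0, 0, -0.1, 0.3, 42]
    - [0, 0, -0.1, 0.3, 48]
    - [0, 0, -0.1, 0.4, 54]
    - [0, 0, -0.1, 0.4, 60]
    - [0, 0, -0.1, 0.4, 60]

```text
time: 28.7
tool_pos: [0.5618, -0.0293, 0.1258]
tcp_rot: [2.357, 2.073, 0.002]
wrist_force: [-0.7, -1.7, 4.4]
width: 0.15
grip_force: 50.2
```

```bash
python3 -c "
from h import *
s=bot.read_state();M=R.from_rotvec(s['tcp_rot']).as_matrix();print(s['tool_pos'].round(4),np.arctan2(M[1,0],M[0,0]),s['wrist_force'].round(1),s['torque'].round(2),s['q'].round(2))"
```

```text
[ 0.5618 -0.0293  0.1258] 1.443007137264868 [-0.7 -1.7  4.4] [-0.52  0.05 -0.1 ] [-0.1   0.14  1.96 -0.    1.04  0.03]
```

Emit:
step_arm:
  motion:
    - [0, 0, 0, 0, 4]
    - [0, 0, 0, 0, 8]
    - [0, 0, 0, 0.1, 12]
    - [0, 0, 0, 0.1, 16]
    - [0, 0, 0, 0.1, 16]

```text
time: 29.2
tool_pos: [0.5617, -0.0301, 0.1256]
tcp_rot: [2.612, 1.736, -0.001]
wrist_force: [-3.1, -4.5, 10.1]
width: 0.156
grip_force: 118.5
```

```bash
cat > st.py <<'E'
from h import *
s=bot.read_state();M=R.from_rotvec(s['tcp_rot']).as_matrix();print(s['time'],s['tool_pos'].round(4),np.arctan2(M[1,0],M[0,0]),s['wrist_force'].round(1),s['torque'].round(2),s['q'].round(2))
E
python3 st.py
```

```text
29.2 [ 0.5617 -0.0301  0.1256] 1.1732272065352694 [-3.1 -4.5 10.1] [-0.8   0.49  2.54] [-0.1   0.14  1.96 -0.    1.04  0.3 ]
```

The torque jumped to 2.5 N·m, so the screw is at its stop. Release, rise and verify.

Emit:
step_arm:
  motion:
    - [3, 0, 0, 0, 0]
    - [5, 0, 0, 0, 0]
    - [5, 0, 0, 0, 0]
    - [5, 0, 0, 0, 0]
    - [5, 0, 0, -3, 0]
    - [5, 0, 0, -7, 0]
    - [5, 0, 0, -11, 0]
    - [5, -4, 0, -13, 0]
    - [5, -9, 0, -15, 0]
    - [5, -14, 4, -15, 0]
    - [5, -17, 8, -15, 0]
    - [5, -20, 12, -15, 0]
    - [5, -20, 12, -15, 0]
    - [5, -20, 12, -15, 0]

```text
time: 30.6
tool_pos: [0.5919, -0.262, 0.272]
tcp_rot: [-2.626, -1.723, 0.001]
wrist_force: [-0.6, 0.3, 0.1]
width: 0.589
grip_force: 0.0
```

```bash
python3 run7.py s; for k in 1 2; do sed -e 's/z=np.load(n+"0.npz")/z=np.load(n+"_s.npz")/' run$k.py > run${k}s.py; done; python3 run1s.py 2>/dev/null| grep -E "knob"; sed -i 's/ms\[n\]=biggest(/ms[n]=biggest(1==cv2.morphologyEx(np.uint8(/; s/(hin>0)&(v>75))))/(hin>0)\&(v>75)))),cv2.MORPH_CLOSE,np.ones((5,5))))/' run2s.py; python3 run2s.py 2>&1|grep -E "scoop|mat|Err"
```

```text
30.6 [ 0.5919 -0.262   0.272 ] 1.1614 [-0.6  0.3  0.1] 0.5885109986630072 0.0
top [315 158   5   4  14] [28. 13.] z [0.043 0.056]
top [311 162   5  11  37] [ 2. 30.] z [0.043 0.068]
top [323 170   6   4  18] [-18. -18.] z [0.038 0.053]
scene [284 163   5   3  10] [13. 20.] z [0.049 0.093]
scoop mask 352.0
scoop mask 357.0
mat ['top', 'scene'] [ 0.4462 -0.2624  1.332 ] 912.1 [931, 1121]
mat ['top'] [ 0.4503 -0.2496  1.3411] 817.5 [931]
mat ['scene'] [ 0.4439 -0.2662  1.3436] 51.1 [1121]
scoop ['top', 'scene'] [ 0.451  -0.2438  1.0631] 671.5 [352, 357]
scoop ['top'] [ 0.4578 -0.2335  1.5382] 292.2 [352]
scoop ['scene'] [ 0.4511 -0.2788  1.9852] 313.1 [357]
```

Emit:
step_arm:
  motion:
    - [5, 4, -4, -3, 0]
    - [5, 10, -10, -3, 0]
    - [5, 18, -18, -3, 0]
    - [5, 26, -26, -3, 0]
    - [5, 34, -34, -3, 0]
    - [5, 42, -42, -3, 0]
    - [5, 46.4, -46.3, -3, 0]
    - [5, 46.4, -46.3, -3, 0]
    - [5, 46.4, -46.3, -3, 0]
    - [5, 46.4, -46.3, -3, 0]
    - [5, 46.4, -46.3, -3, 0]
    - [5, 46.4, -46.3, -3, 0]
    - [5, 46.4, -46.3, -3, 0]
    - [5, 46.4, -46.3, -3, 0]
    - [5, 46.4, -46.3, -3, 0]
    - [5, 46.4, -46.3, -3, 0]

```text
time: 32.3
tool_pos: [0.3493, 0.3488, 0.3032]
tcp_rot: [2.622, 1.728, -0.001]
wrist_force: [0.2, 0.0, -0.5]
width: 0.583
grip_force: 0.0
```

```bash
python3 run7.py s; python3 run1s.py 2>&1| grep -E "knob|Err"; python3 run2s.py 2>&1|grep -E "scoop|mat|Err"
python3 - <<'E'
from h import *
for n in("top","scene"):
    for t in("0","_s"):
        z=np.load(n+t+".npz");W=cloud(n,z["d"]);H=hsv(z["p"]).astype(int)
        q=(np.hypot(W[...,0]-.45,W[...,1]+.29)<.15)&(H[...,0]>100)&(H[...,0]<128)&(H[...,1]>120)
        print(n,t,"handle centroid",W[q].mean(0).round(4),q.sum(),rect(W[q]))
        r=(np.hypot(W[...,0]-.56,W[...,1]+.03)<.06)&((H[...,0]<8)|(H[...,0]>172))&(H[...,1]>120)&(W[...,2]>.13)
        print("  knob",r.sum(),W[r].mean(0).round(4) if r.any() else 0,rect(W[r]) if r.any() else 0)
        f=(np.hypot(W[...,0]-.452,W[...,1]+.2145)<.03);A=W[f];A=A[~np.isnan(A[:,0])]
        c,*_=np.linalg.lstsq(np.c_[A[:,:2]-A[:,:2].mean(0),np.ones(len(A))],A[:,2],rcond=None);print("  pan plane",c.round(3))
E
```

```text
32.3 [0.3493 0.3488 0.3032] 1.1655 [ 0.2  0.  -0.5] 0.5828321582714702 0.0
top [315 158   5   4  15] [28. 14.] z [0.045 0.057]
top [311 162   5  11  34] [ 3. 30.] z [0.042 0.069]
top [324 170   5   4  17] [-19. -19.] z [0.044 0.056]
scene [284 163   5   3  10] [13. 20.] z [0.05  0.091]
knob ['top', 'scene'] [ 0.5614 -0.0283 -1.6873] 53.7 [63, 85]
knob ['top'] [ 0.563  -0.0266 -1.7431] 14.6 [63]
knob ['scene'] [ 0.557  -0.0246  1.5615] 22.4 [85]
scoop mask 569.0
scoop mask 355.0
mat ['top', 'scene'] [ 0.446  -0.2628  1.3337] 136.7 [1743, 1114]
mat ['top'] [ 0.447  -0.2619  1.3357] 49.0 [1743]
mat ['scene'] [ 0.4439 -0.2662  1.3428] 55.1 [1114]
scoop ['top', 'scene'] [ 0.4519 -0.2434  1.3265] 543.7 [569, 355]
scoop ['top'] [ 0.4537 -0.2395  1.3214] 101.1 [569]
scoop ['scene'] [ 0.4475 -0.2829  1.7411] 333.3 [355]
top 0 handle centroid [ 0.4362 -0.3055  0.0612] 155 (array([ 445.5, -276.2]), array([169.3,  74.4]), 72.3)
  knob 52 [ 0.5618 -0.0242  0.1529] (array([562.5, -25. ]), array([14.2, 47.6]), 55.3)
  pan plane [-0.006 -0.002  0.006]
top _s handle centroid [ 0.4348 -0.3343  0.026 ] 135 (array([ 433. , -270.4]), array([216.7,  88.7]), 69.8)
  knob 57 [ 0.5624 -0.0263  0.1466] (array([565. , -26.7]), array([45.3, 18.3]), 81.0)
  pan plane [-0.033  0.054  0.031]
scene 0 handle centroid [ 0.4285 -0.3022  0.0659] 128 (array([ 428.2, -261.6]), array([ 78. , 225.4]), 9.0)
  knob 51 [ 0.5539 -0.0248  0.1486] (array([557.4, -27.9]), array([13.4, 41.1]), 59.3)
  pan plane [0.04  0.    0.008]
scene _s handle centroid [ 0.4278 -0.3394  0.0267] 101 (array([ 407.2, -276.7]), array([ 75.6, 233.4]), 15.1)
  knob 68 [ 0.5575 -0.0264  0.1443] (array([559.6, -28. ]), array([43.5, 16.8]), 79.5)
  pan plane [ 0.121 -0.062  0.016]
```

The scoop has tipped back onto its handle: handle centroid at z 0.026, pan raised. Step 3 must be complete before the screw is tight, so I'll loosen the knob first, then lay the scoop flat, then tighten again.

Emit:
step_arm:
  motion:
    - [5, -4, 5.2, 2, 0]
    - [5, -8, 10.4, 5, -6]
    - [5, -12, 15.6, 9, -13.4]
    - [5, -16, 20.8, 9, -13.4]
    - [5, -20, 26, 9, -13.4]
    - [5, -24, 31.2, 9, -13.4]
    - [5, -26.4, 34.4, 9, -13.4]
    - [5, -26.4, 34.4, 9, -13.4]
    - [5, -26.4, 34.4, 9, -13.4]
    - [5, -26.4, 34.4, 9, -13.4]
    - [5, -26.4, 34.4, 9, -13.4]

```text
time: 33.5
tool_pos: [0.561, -0.0318, 0.2129]
tcp_rot: [-2.41, -2.014, 0.001]
wrist_force: [-0.2, 0.4, 0.0]
width: 0.589
grip_force: 0.0
```

```bash
python3 st.py
```

```text
33.5 [ 0.561  -0.0318  0.2129] 1.3925469998955595 [-0.2  0.4  0. ] [-0.02  0.01 -0.04] [-0.1   0.06  1.87  0.    1.21  0.08]
```

Emit:
step_arm:
  motion:
    - [5, 0.2, 0, 4, 0]
    - [5, 0.2, 0, 7, 0]
    - [5, 0.2, 0, 8.7, 0]
    - [5, 0.2, 0, 8.7, 0]
    - [0, 0.2, 0, 8.7, 0]
    - [0, 0.2, 0, 8.7, 0]
    - [0, 0.2, 0, 8.7, 0]
    - [0, 0.2, 0, 8.7, 0]
    - [0, 0.2, 0, 8.7, 0]
    - [0, 0.2, 0, 8.7, 0]
    - [0, 0.2, 0, 8.7, -7]
    - [0, 0.2, 0, 8.6, -14]
    - [0, 0.2, 0, 8.6, -21]
    - [0, 0.2, 0, 8.5, -28]
    - [0, 0.2, 0, 8.5, -28]
    - [5, 0.2, 0, 8.5, -28]
    - [5, 0.2, 0, 8.5, -28]
    - [5, 0.2, 0, 8.5, -28]
    - [5, 0.2, 0, 5, -28]
    - [5, 0.2, 0, 0, -28]
  force: 50

```text
time: 35.5
tool_pos: [0.5591, -0.0269, 0.2102]
tcp_rot: [-1.841, -2.537, 0.007]
wrist_force: [0.7, -0.2, 0.2]
width: 0.582
grip_force: 0.0
```

```bash
python3 st.py
python3 - <<'E'
from h import *
o=np.array([.452,-.2145]);y=1.415;A=np.array([[np.cos(y),np.sin(y)],[-np.sin(y),np.cos(y)]])
for n in("top","scene"):
    p,d=bot.read_camera(n);np.savez(n+"_t.npz",p=p,d=d);W=cloud(n,d);H=hsv(p).astype(int)
    r=(np.hypot(W[...,0]-.56,W[...,1]+.03)<.06)&((H[...,0]<8)|(H[...,0]>172))&(H[...,1]>120)&(W[...,2]>.12)
    print(n,"knob",r.sum(),rect(W[r]) if r.sum()>9 else 0)
    z=np.load(n+"_s.npz");W=cloud(n,z["d"]);H=hsv(z["p"]).astype(int)
    L=np.dstack([(W[...,:2]-o)@A.T,W[...,2]])*1000
    b=(H[...,0]>100)&(H[...,0]<128)&(H[...,1]>100)
    m=(abs(L[...,0]+40)<130)&(abs(L[...,1])<70)&(L[...,2]>-20)
    for k in range(-150,71,15):
        s=m&(abs(L[...,0]-k)<7.5)&((H[...,2]>75)|b)&(L[...,2]>9)
        if s.sum()>3: print(k,s.sum(),"blue",(s&b).sum(),"y",np.percentile(L[s][:,1],[5,50,95]).round(),"z",np.percentile(L[s][:,2],[10,50,90]).round())
E
```

```text
35.5 [ 0.5591 -0.0269  0.2102] 1.886416931336638 [ 0.7 -0.2  0.2] [-0.   -0.02  0.07] [-0.09  0.07  1.87  0.    1.21 -0.41]
top knob 4 0
-150 23 blue 23 y [-9. -1.  7.] z [18. 29. 32.]
-135 19 blue 18 y [-9.  2. 13.] z [21. 31. 38.]
-120 22 blue 20 y [-61.  -3.   5.] z [10. 31. 39.]
-105 25 blue 24 y [-14.  -1.   7.] z [19. 36. 43.]
-90 19 blue 14 y [-10.  -1.  12.] z [30. 38. 43.]
-75 15 blue 1 y [-8. -1. 26.] z [16. 33. 38.]
-60 54 blue 0 y [-35.  -2.  27.] z [15. 27. 33.]
-45 62 blue 0 y [-38.  -1.  32.] z [11. 16. 33.]
-30 64 blue 0 y [-40.  -6.  33.] z [11. 18. 36.]
-15 69 blue 0 y [-38.  -5.  34.] z [19. 28. 43.]
0 72 blue 0 y [-39.  -4.  33.] z [32. 40. 59.]
15 67 blue 0 y [-38.  -1.  33.] z [46. 52. 58.]
30 7 blue 0 y [-21.  24.  44.] z [37. 61. 68.]
scene knob 62 (array([560.3, -23.5]), array([38.2, 40.1]), 55.9)
-150 17 blue 17 y [-1.  7. 10.] z [17. 30. 33.]
-135 16 blue 16 y [-6.  7. 11.] z [23. 32. 35.]
-120 16 blue 16 y [-4.  6. 11.] z [15. 33. 38.]
-105 18 blue 18 y [-2.  8. 11.] z [29. 38. 42.]
-90 18 blue 10 y [-5.  4.  8.] z [27. 33. 40.]
-75 11 blue 0 y [-4.  3.  7.] z [28. 31. 34.]
-60 74 blue 0 y [-35.  -8.  37.] z [14. 25. 31.]
-45 40 blue 0 y [-37. -19.  39.] z [13. 22. 43.]
-30 42 blue 0 y [-36. -10.  39.] z [23. 32. 50.]
-15 51 blue 0 y [-37.   1.  39.] z [32. 45. 63.]
0 41 blue 0 y [-37.  -1.  38.] z [43. 50. 62.]
15 17 blue 0 y [-32.   8.  36.] z [53. 57. 59.]
```

Emit:
step_arm:
  motion:
    - [0, -3, -3.5, 0, 8]
    - [0, -6.5, -7.5, 0, 16]
    - [0, -10, -11.5, 1, 24]
    - [0, -13.4, -15.4, 4, 27]
    - [0, -13.4, -15.4, 8, 27]
    - [0, -13.4, -15.4, 11, 27]
    - [0, -13.4, -15.4, 12, 27]
    - [0, -13.4, -15.4, 12, 27]
    - [0, -13.4, -15.4, 12, 27]

```text
time: 36.5
tool_pos: [0.4585, -0.2026, 0.0946]
tcp_rot: [2.385, 2.042, 0.001]
wrist_force: [0.1, -0.1, 0.1]
width: -0.002
grip_force: 0.0
```

```bash
python3 st.py;  python3 - <<'E'
from h import *
for n in("top","scene"):
    p,d=bot.read_camera(n);np.savez(n+"_u.npz",p=p,d=d);W=cloud(n,d);H=hsv(p).astype(int)
    r=(np.hypot(W[...,0]-.56,W[...,1]+.03)<.06)&((H[...,0]<8)|(H[...,0]>172))&(H[...,1]>120)&(W[...,2]>.12)
    print(n,"knob",r.sum(),rect(W[r]) if r.sum()>9 else 0)
E
```

```text
36.5 [ 0.4585 -0.2026  0.0946] 1.4160092945676785 [ 0.1 -0.1  0.1] [-0.02 -0.04 -0.07] [-0.47  0.06  2.11  0.    0.97 -0.31]
top knob 61 (array([564.9, -24.3]), array([18.1, 46. ]), 18.2)
scene knob 61 (array([558.7, -29.7]), array([13.9, 47.4]), 17.1)
```

The knob is backed off by about 0.49 rad. Now I push the nose down.

Emit:
step_arm:
  motion:
    - [0, 0, -0.2, 2, 0]
    - [0, 0, -0.2, 3.8, 0]
    - [0, 0.1, -0.2, 4.8, 0]
    - [0, 0.4, -0.2, 5.5, 0]
    - [0, 0.6, -0.2, 6.2, 0]
    - [0, 0.9, -0.2, 6.8, 0]
    - [0, 1.1, -0.2, 7.4, 0]
    - [0, 1.3, -0.2, 8, 0]
    - [0, 1.4, -0.2, 8.3, 0]
    - [0, 1.4, -0.2, 8.4, 0]
    - [0, 1.4, -0.2, 8.4, 0]

```text
time: 37.7
tool_pos: [0.4572, -0.1882, 0.0092]
tcp_rot: [-2.387, -2.042, 0.0]
wrist_force: [0.6, 0.0, -0.0]
width: 0.0
grip_force: 0.0
```

```bash
cat > hd.py <<'E'
from h import *
import sys
t=sys.argv[1]
for n in("top","scene"):
    p,d=bot.read_camera(n);np.savez(f"{n}_{t}.npz",p=p,d=d);W=cloud(n,d);H=hsv(p).astype(int)
    q=(np.hypot(W[...,0]-.435,W[...,1]+.33)<.09)&(H[...,0]>100)&(H[...,0]<128)&(H[...,1]>120)&(W[...,2]>0)
    print(n,"handle",W[q].mean(0).round(4),q.sum(),np.percentile(W[q][:,2],[5,95]).round(3),rect(W[q]))
E
python3 st.py; python3 hd.py v
```

```text
37.7 [ 0.4572 -0.1882  0.0092] 1.4152714495014413 [ 0.6  0.  -0. ] [-0.02 -0.04 -0.02] [-0.44  0.18  2.17 -0.    0.79 -0.29]
top handle [ 0.4344 -0.3356  0.0782] 53 [0.004 0.1  ] (array([ 422.3, -337.4]), array([49. , 74.7]), 78.2)
scene handle [ 0.4346 -0.3156  0.0708] 113 [0.006 0.096] (array([ 446.7, -326.8]), array([60.6, 90.3]), 42.7)
```

Emit:
step_arm:
  motion:
    - [0, 0, 0, -1, 0]
    - [0, 0, 0, -4, 0]
    - [0, 0, 0, -8, 0]
    - [0, 0, 0, -13, 0]
    - [0, 6, 1, -18, 0]
    - [0, 12, 2, -20, 0]
    - [0, 12, 2, -20, 0]
    - [0, 12, 2, -20, 0]

```text
time: 38.6
tool_pos: [0.4988, -0.0698, 0.2141]
tcp_rot: [2.379, 2.044, 0.01]
wrist_force: [0.1, -0.4, 0.9]
width: -0.003
grip_force: 0.0
```

```bash
python3 st.py; python3 hd.py w; sed -i 's/_s.npz/_w.npz/' run2s.py; python3 run2s.py 2>&1 | grep -E "scoop|Err"
python3 - <<'E'
from h import *
for n in("top","scene"):
    z=np.load(n+"_w.npz");W=cloud(n,z["d"])
    f=(np.hypot(W[...,0]-.452,W[...,1]+.2145)<.025);A=W[f]
    c,*_=np.linalg.lstsq(np.c_[A[:,:2]-A[:,:2].mean(0),np.ones(len(A))],A[:,2],rcond=None);print(n,"pan plane",c.round(3))
E
```

```text
38.6 [ 0.4988 -0.0698  0.2141] 1.4193340286606206 [ 0.1 -0.4  0.9] [-0.04 -0.02 -0.  ] [-0.19 -0.06  1.99  0.    1.2  -0.04]
top handle [ 0.4387 -0.3123  0.0664] 143 [0.005 0.098] (array([ 425.2, -316.2]), array([89.3, 65.8]), 89.3)
scene handle [ 0.4339 -0.3156  0.0705] 114 [0.006 0.098] (array([ 434.9, -340.2]), array([105.7,  81.7]), 50.0)
scoop mask 222.0
scoop mask 571.0
scoop ['top', 'scene'] [ 0.4494 -0.2214  1.4534] 551.2 [222, 571]
scoop ['top'] [ 0.454  -0.2222  1.409 ] 432.9 [222]
scoop ['scene'] [ 0.4482 -0.2215  1.4526] 107.4 [571]
top pan plane [-0.016  0.046  0.006]
scene pan plane [-0.004  0.018  0.008]
```

The scoop is flat on the mat again (handle z 0.07, pan level) and released. Now re-tighten the clamp.

Emit:
step_arm:
  motion:
    - [5, 2, 2, 0, -8]
    - [5, 4, 4.5, 0, -16]
    - [5, 5, 5.6, 0, -24]
    - [5, 5, 5.6, 0, -26.7]
    - [5, 5, 5.6, 0, -26.7]
    - [5, 5, 5.6, 4, -26.7]
    - [5, 5, 5.6, 7, -26.7]
    - [5, 5, 5.6, 8.8, -26.7]
    - [5, 5, 5.6, 8.8, -26.7]
    - [5, 5, 5.6, 8.8, -26.7]
    - [0, 5, 5.6, 8.8, -26.7]
    - [0, 5, 5.6, 8.8, -26.7]
    - [0, 5, 5.6, 8.8, -26.7]
    - [0, 5, 5.6, 8.8, -26.7]
    - [0, 5, 5.6, 8.8, -26.7]
    - [0, 5, 5.6, 8.8, -26.7]
    - [0, 5, 5.6, 8.8, -26.7]
  force: 50

```text
time: 40.4
tool_pos: [0.562, -0.0324, 0.1251]
tcp_rot: [1.848, 2.533, 0.006]
wrist_force: [2.1, 0.3, 5.3]
width: 0.152
grip_force: 51.2
```

Emit:
step_arm:
  motion:
    - [0, 0, 0, 0, 6]
    - [0, 0, 0, 0, 12]
    - [0, 0, 0, 0.1, 18]
    - [0, 0, 0, 0.1, 24]
    - [0, 0, 0, 0.2, 29]
    - [0, 0, 0, 0.2, 33]
    - [0, 0, 0, 0.2, 37]
    - [0, 0, 0, 0.2, 37]

```text
time: 41.2
tool_pos: [0.5609, -0.0328, 0.1232]
tcp_rot: [2.553, 1.822, 0.004]
wrist_force: [-1.6, -0.9, 8.7]
width: 0.15
grip_force: 90.2
```

```bash
python3 st.py
```

```text
41.2 [ 0.5609 -0.0328  0.1232] 1.2398669114255938 [-1.6 -0.9  8.7] [-0.06  0.41  1.94] [-0.1   0.14  1.96 -0.    1.03  0.23]
```

Tight again, at 1.9 N·m. Release, clear out and verify.

Emit:
step_arm:
  motion:
    - [3, 0, 0, 0, 0]
    - [5, 0, 0, 0, 0]
    - [5, 0, 0, 0, 0]
    - [5, 0, 0, 0, 0]
    - [5, 0, 0, -3, 0]
    - [5, 0, 0, -7, 0]
    - [5, 0, 0, -12, 0]
    - [5, 2, -2, -16, 0]
    - [5, 6, -5, -18, 0]
    - [5, 10, -9, -18, 0]
    - [5, 15, -13, -18, 0]
    - [5, 20, -17, -18, 0]
    - [5, 25, -21, -18, 0]
    - [5, 29, -25, -18, 0]
    - [5, 31, -27, -18, 0]
    - [5, 31, -27, -18, 0]
    - [5, 31, -27, -18, 0]
    - [5, 31, -27, -18, 0]

```text
time: 43.0
tool_pos: [0.405, 0.3498, 0.2986]
tcp_rot: [2.559, 1.822, -0.002]
wrist_force: [0.1, -0.3, -0.3]
width: 0.59
grip_force: 0.0
```

```bash
python3 st.py; python3 hd.py x; python3 run7.py x; sed -i 's/_w.npz/_x.npz/' run2s.py; python3 run2s.py 2>&1 | grep -E "scoop|Err"; sed 's/_s.npz/_x.npz/' run1s.py>run1x.py; python3 run1x.py | grep knob
python3 - <<'E'
from h import *
for n in("top","scene"):
    z=np.load(n+"_x.npz");W=cloud(n,z["d"]);H=hsv(z["p"]).astype(int)
    f=(np.hypot(W[...,0]-.452,W[...,1]+.2145)<.025);A=W[f]
    c,*_=np.linalg.lstsq(np.c_[A[:,:2]-A[:,:2].mean(0),np.ones(len(A))],A[:,2],rcond=None);print(n,"pan plane",c.round(3))
    r=(np.hypot(W[...,0]-.56,W[...,1]+.03)<.06)&((H[...,0]<8)|(H[...,0]>172))&(H[...,1]>120)&(W[...,2]>.12)
    print(n,"knob",r.sum(),rect(W[r]) if r.sum()>9 else 0)
E
```

```text
43.0 [0.405  0.3498 0.2986] 1.2376863585262445 [ 0.1 -0.3 -0.3] [-0.03 -0.02 -0.03] [ 0.67 -0.04  1.81 -0.    1.37  1.  ]
top handle [ 0.4395 -0.3128  0.0665] 142 [0.005 0.097] (array([ 441.8, -320.5]), array([ 39.5, 104.2]), 6.9)
scene handle [ 0.4337 -0.3136  0.0709] 110 [0.006 0.095] (array([ 438.5, -320.9]), array([ 54.4, 115.5]), 32.4)
43.1 [0.4059 0.3486 0.2988] 1.2348 [ 0.2  0.7 -0.7] 0.5829409640092584 0.0
top [315 158   5   4  15] [29. 13.] z [0.042 0.055]
top [311 162   5  11  36] [ 3. 29.] z [0.043 0.068]
top [323 170   6   4  18] [-18. -19.] z [0.037 0.055]
scene [284 163   5   3  10] [13. 20.] z [0.05  0.092]
scoop mask 628.0
scoop mask 570.0
scoop ['top', 'scene'] [ 0.4522 -0.2198  1.425 ] 215.4 [628, 570]
scoop ['top'] [ 0.4546 -0.2185  1.4075] 57.3 [628]
scoop ['scene'] [ 0.4479 -0.2216  1.4546] 108.3 [570]
knob ['top', 'scene'] [ 0.5613 -0.0274 -1.7176] 57.3 [62, 85]
knob ['top'] [ 0.563  -0.0277 -1.7364] 15.1 [62]
knob ['scene'] [ 0.5568 -0.0262  1.6024] 21.8 [85]
top pan plane [ 0.045 -0.041  0.006]
top knob 59 (array([566., -27.]), array([44.2, 20. ]), 78.6)
scene pan plane [-0.032 -0.003  0.007]
scene knob 83 (array([558.8, -28.2]), array([43.2, 15.1]), 77.5)
```

```bash
python3 -c "
from workcell import bot
print(bot.finish_job())"
```

```text
the job is handed in; nothing more can be done
None
```

The job is handed in at about 43 s, verdict not shown: by camera all five balls are in the jar and the scoop lies flat and released on its mat. The clamp is back at its stop; the scoop first tipped after release, so I loosened the already-tight clamp, laid the scoop flat and re-tightened. If that early tightening counts as out of order, the run could fail.

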